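Load a dish into a push-latch reader tray

ROBOT

A 7-joint arm with a two-finger parallel gripper is mounted at the origin on a cart in front of the work surface, level with it; the furniture and walls round the work are solid. World frame = base frame: x ahead of the robot, y to its left, z up, the work surface at z = 0. Lengths are in m, angles in rad, forces in N, time in s.
With the tool pointing down it reaches from about 0.4 to 0.875 m from the base axis. Payload 6.5 kg.
Tool frame: the origin (TCP) lies midway between the tips of the shut fingers; the grasp point (between the pads) lies bot.pinch_z behind it (bot.pinch_z is the distance from the TCP to the grasp point, in m); x points along the fingers, y is the direction in which the jaws open and shut, and the axes are right-handed (so a half turn about x gives the same grasp; the last joint's range is limited). The gripper opens to 85 mm and grips with 20 to 120 N. Pads are 22 mm wide; open, the fingers measure 114 mm over their backs; the gripper's body (76 mm by 85 mm) begins 54 mm behind the grasp point. The pads swing forward as they close: fully open they stand 13 mm farther back than shut.
Start: joints at [1.26, 0.536, -0.004, 1.538, 0.003, 1.067, -0.071], TCP at [0.158, -0.631, 0.209] pointing down, gripper open.
Joint ranges: [-2.7, 2.7], [-0.37, 2.16], [-1.27, 1.26], [0.24, 2.4], [-1.31, 4.45], [0.19, 1.91], [-2.76, 2.76]. Speed limits (rad/s): [2.39, 2.39, 3.14, 3.14, 3.14, 3.14, 3.14].

INTERFACE

Orientations are given as [roll, pitch, yaw] about the fixed x, y, z axes, in that order (R = Rz(yaw) Ry(pitch) Rx(roll)).
In Python, from rig import bot gives the robot as it stands.
- The arm moves only by the tool carry_out, never from a script. Its argument "moves" is a list of rows, each an object with "translation": the shift along the world's x, y, z in m, a list of three; "roll": the turn about the world's z in rad. A call has exactly 8 rows; each row is the pose to reach, as a shift and turn from the pose commanded when the call began; what a row does not reach only later rows make up. A row lasts 1/12 s, in which the tool goes at most 41.7 mm and 7.16 degrees, less where a joint would pass 70% of its speed; a pose out of reach is approached as far as the arm can. A call with a gripper value outside its range is refused whole. "claw" is the opening, from -1 (shut) to 1 (fully open), set as the call begins (left out, the last holds). The fingers move at their own pace and stop on an object; the grip force is fixed at half the most. Time passes only in rows, so rows that repeat a pose let the fingers close, or fill a call up. It gives the time, the measured TCP pose, the force and the opening at its end, in the units of the state.
- bot.observe(): the state, without advancing time (a new reading comes with each control period).
- bot.grab_frame(name): name is "scene" or "top" or "wrist"; returns a dict with "color" (480x640x3 uint8, red, green, blue), "fx", "fy", "cx", "cy" (pixels), "dist_coeffs" ([k1, k2, p1, p2, k3] as OpenCV has them; the pictures are not rectified), "extrinsics" (4x4, takes a point from world to camera coordinates). Camera axes: x right, y up, looking along -z (the intrinsics and any distortion apply to the point x, -y, -z); pixel columns grow to the right and rows downward; lengths in m; the calibration is good to about 2 mm. A picture is of the moment at which its call begins. There is no depth.
- bot.sign_off(): hands the job in, once; it reports no verdict.
The state is a dict: "time": time; "q": joint angles; "qd": joint speeds; "effort": joint torques, N m; "position": TCP position; "tool_rot": TCP orientation; "ft_force": force on the tool from outside, world axes, zero at the start; "wrist_torque": the same for the moment, N m; "gripper_width": finger opening in m.
Only numpy, scipy, OpenCV 4.12 (cv2) and the standard library are available. Lean on these libraries where they do the work, as an engineer would, in place of code of your own. Each camera call takes 0.05 s, during which the arm holds its last target.

TASK

The dish reader's tray is shut on a push latch: press its blue bar once to release it and let the tray spring fully out. Set the pink petri dish flat in the round seat of the tray, then push the blue bar in until it latches again, so that the tray stays shut by itself with the dish in it. Press gently, feeling for the cushioned stop and never with more than about 12 N, and leave the other dish, the vial and the timer where they are.

Things in the scene. Friction and masses are not known exactly. Their poses are not given: they have to be found in the camera images.
- reader: Dish reader, a white box with a grey roof, 160 deep (x) x 130 wide (y) x 62 high, fixed to the worktop. Origin: centre of its underside; its front faces its own -x. The tray slot there is 94 wide and 33 high; nothing but the tray stands out in front of that face.
- tray (a joint): Tray travel, m: 0 latched, grows as the tray comes out along the reader's -x, 0.085 fully out, negative pressed in past latched. A spring drives it outward (4 N shut, 2 N out), fully out within 2 s of release; its damping adds 4 N per 0.1 m/s to a push. Push-push latch: press it in past the click and let go; a latched tray springs out, an open one stays at 0. Let go before the click, it goes back to how it was.
- latch (a point): The latch, inside the reader's base. The click lies 6 to 24 mm inside the latched position; how deep differs per reader, unseen. About 2 mm after it the tray meets a cushioned stop: a slow push takes 4 to 5 N before, jumps there to about 9 N, then rises 3 N per mm. Stop reached means clicked. Over 14 N harms it. To latch again the tray must first have come out by 0.06 or more.
- push_face (a point): Centre of the front face of the blue push bar on the tray's front, 32 above the worktop, moves with the tray. The bar is 86 wide (y), 36 high (14 to 50 above the worktop), 10 thick. Axes as the reader's: the face looks to -x, push it to +x. Latched, it stands 46 in front of the reader's front face.
- seat (a point): Centre of the floor of the tray's round dish seat, 20 above the worktop, moves with the tray: a ring 62 in inner diameter, 6 high, with a gap 30 wide for a finger at each side (+y, -y of the reader). Under the roof when latched; fully out, 43 in front of the reader's front face. The push bar's back is 78 ahead of it. The flat tray plate round it is 84 wide (y), top at 20.
- pink_dish: The dish to load: closed petri dish with pink content, 57 in diameter, 15 high, 30 g. Origin: centre of its underside, z up. Stands on the worktop left or right of the reader.
- clear_dish: Other closed petri dish, colourless, 57 in diameter, 15 high; leave it alone. Origin: centre of its underside.
- vial: Small white vial with a blue cap, 25 in diameter, 48 high; leave it alone. Origin: centre of its underside.
- timer: White digital timer lying flat, 66 x 66 x 18; leave it alone. Origin: centre of its underside.
Mind the look-alikes: they are no part of the job. Leave any black or brown look-alike of the pink_dish alone.

How it is judged:
On the way, in this order (a step that is already met when the one before it is completed fails the run):
1. the latch is released and the tray has sprung fully out (value of joint tray above 0.078 m), for 0.2 s.
2. the pink dish lies flat in the seat of the open tray, let go (horizontal distance between pink_dish and seat below 0.005 m and z of pink_dish in the frame of seat between -0.003 and 0.003 m and angle between pink_dish's own z axis and vertical below 0.1 rad and value of joint tray above 0.06 m and contact force between the fingers and pink_dish below 0.05 N), for 0.2 s.
3. the tray is latched shut again and stays so untouched (value of joint tray between -0.003 and 0.003 m and contact force between each of the fingers, the arm and reader below 0.05 N), for 0.5 s.
At the end, for the whole second after the job is handed in: The tray is latched shut, untouched and at rest (within 3 mm of the latched position), and the pink dish lies flat in its seat (within 5 mm of the centre and 3 mm of the seat's floor, tilted less than 0.1 rad) (all of step 3 and horizontal distance between pink_dish and seat below 0.005 m and z of pink_dish in the frame of seat between -0.003 and 0.003 m and angle between pink_dish's own z axis and vertical below 0.1 rad and velocity of joint tray between -0.01 and 0.01 m/s and linear speed of pink_dish below 0.02 m/s).
It fails at once if the reader or its tray is pressed with more than 14 N (contact force between any of the fingers, the arm and reader above 14 N).
It fails at once if the clear dish, the vial or the timer is moved by more than 15 mm (distance of any of clear_dish, vial, timer from where it was at the start of the episode above 0.015 m).
It also fails if it takes over 72 s, if anything falls off the work surface, if the arm or the gripper's body presses on something with over 40 N, if the wrist force passes 120 N, or if a joint passes its speed limit or range.

## Working session

There is one attempt and no reset: what is moved stays moved. The work goes in short steps, Python scripts to look and compute and a tool call to move; the robot and the scene stay as the last step left them, time stands still between calls to the robot, and variables do not carry over. Pictures are saved under pics/ and viewed, and the job is handed in when it is done.

Besides the shell and the picture viewer there is one more tool, called after "Call:" as name([rows], argument=value, ...), one row to a line, values as JSON. carry_out: Moves the arm, as the interface text tells. Its arguments: {"type":"object","properties":{"moves":{"type":"array","items":{"type":"object","properties":{"translation":{"type":"array","items":{"type":"number"}},"roll":{"type":"number"}}}},"claw":{"type":"number"}},"required":["moves"]}

```bash
mkdir -p pics; ls; python3 - <<'E'
from rig import bot
import cv2,pickle
s=bot.observe(); print(s); print(bot.pinch_z)
for n in("scene","top","wrist"):
    f=bot.grab_frame(n); pickle.dump(f,open(f"pics/{n}0.pkl","wb"))
    cv2.imwrite(f"pics/{n}0.png",f["color"][:,:,::-1]); print(n,f["fx"],f["fy"],f["cx"],f["cy"],f["dist_coeffs"],f["extrinsics"])
E
```

```text
pics
{'time': 0.0, 'q': array([ 1.25981884,  0.53721772, -0.00441154,  1.5388817 ,  0.00259615,
        1.06728682, -0.07120688]), 'qd': array([ 0.00238504,  0.000228  , -0.00091939, -0.00201493,  0.00045363,
        0.00195959,  0.00282948]), 'effort': array([ 1.68505602e-05, -5.83405888e+01,  1.04890399e+00, -2.59104985e+01,
        1.23654009e-02,  9.51127207e-03, -3.62908645e-05]), 'position': array([ 0.15732   , -0.62997418,  0.20777663]), 'tool_rot': array([-1.49169029,  1.56900837,  1.8947198 ]), 'ft_force': array([0.4527934 , 0.60413255, 0.3341585 ]), 'wrist_torque': array([-0.00385591,  0.04589528, -0.0240951 ]), 'gripper_width': 0.08528942658119608}
0.0187
scene 478.24703492517114 478.24703492517114 321.7774393484292 239.36331966336328 [-0.09420707  0.          0.          0.          0.        ] [[-0.8851408  -0.46512564 -0.01356156  0.50064942]
 [ 0.33612632 -0.65926407  0.67259943 -0.22708391]
 [-0.32178389  0.59078679  0.73988249 -0.75851725]
 [ 0.          0.          0.          1.        ]]
top 487.3959015439682 487.3959015439682 315.8032949181034 239.10626494474212 [0.04721985 0.         0.         0.         0.        ] [[-0.02438495 -0.99924568 -0.0302233   0.02160621]
 [ 0.98044781 -0.02980934  0.19450834 -0.56117547]
 [-0.19526256 -0.0248893   0.98043514 -0.83879441]
 [ 0.          0.          0.          1.        ]]
wrist 377.50060036027315 377.50060036027315 319.07431124699 244.4619769353695 [-0.03080787  0.          0.          0.          0.        ] [[ 0.24267428 -0.97010527 -0.00222719 -0.64811309]
 [ 0.9358276   0.23470332 -0.26294686  0.03454552]
 [ 0.25560886  0.06172617  0.96480775 -0.37888351]
 [ 0.          0.          0.          1.        ]]
```

View pics/scene0.png

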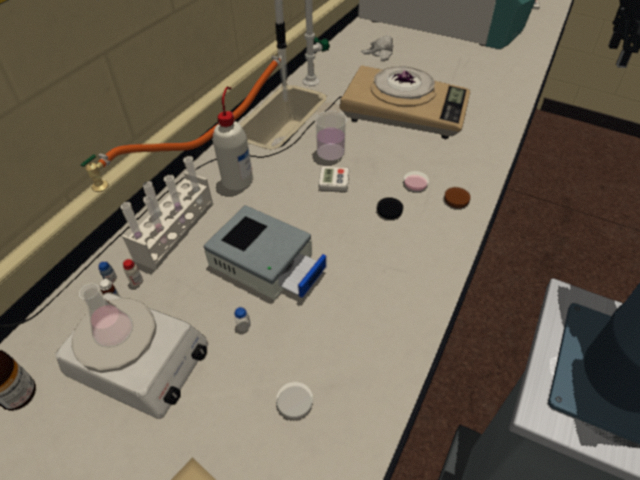

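View pics/top0.png

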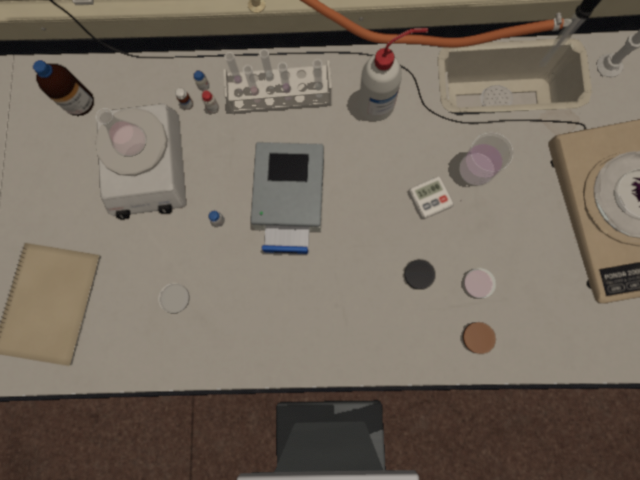

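View pics/wrist0.png

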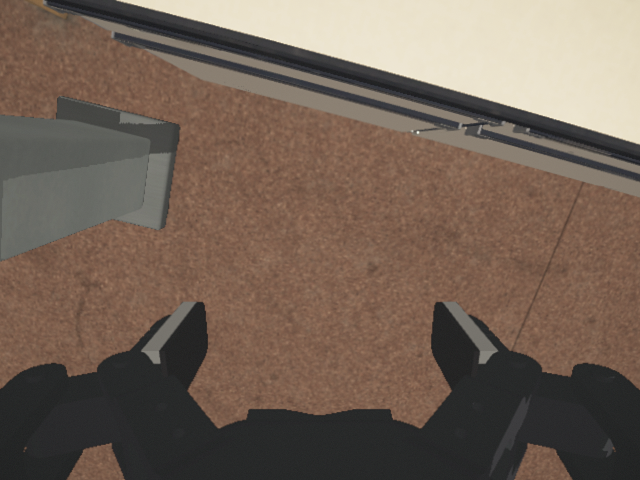

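Candidates in the top view: pink (480,283), colourless (174,298), black (420,274) and brown (479,338). Pink (480,283) fits the description, so I'll check it in a close crop and measure.

```bash
cat > h.py <<'E'
import numpy as np,cv2,pickle
def K(f): return np.array([[f["fx"],0,f["cx"]],[0,f["fy"],f["cy"]],[0,0,1.]])
def cast(f,uv,z):
    p=cv2.undistortPoints(np.array(uv,float).reshape(-1,1,2),K(f),np.array(f["dist_coeffs"])).reshape(-1,2)
    E=f["extrinsics"];R=E[:3,:3];t=E[:3,3]
    o=-R.T@t; d=np.c_[p[:,0],-p[:,1],-np.ones(len(p))]@R
    return o+d*((z-o[2])/d[:,2])[:,None]
def proj(f,P):
    E=f["extrinsics"];c=np.atleast_2d(P)@E[:3,:3].T+E[:3,3]
    c=c*[1,-1,-1]
    return cv2.projectPoints(c,np.zeros(3),np.zeros(3),K(f),np.array(f["dist_coeffs"]))[0].reshape(-1,2)
def big(mask,n=1):
    cs,_=cv2.findContours(mask.astype(np.uint8),cv2.RETR_EXTERNAL,cv2.CHAIN_APPROX_NONE)
    return sorted(cs,key=cv2.contourArea)[::-1][:n]
E
python3 - <<'E'
from h import *
for n in("top","scene"):
    f=pickle.load(open(f"pics/{n}0.pkl","rb")); h=cv2.cvtColor(f["color"],cv2.COLOR_RGB2HSV)
    f["color"]
    blue=cv2.inRange(h,(105,150,60),(130,255,255))
    for c in big(blue,3):
        r=cv2.minAreaRect(c);print(n,"blue",cv2.contourArea(c),r)
    if n=="top":
        c=big(blue)[0]
        b=cv2.boxPoints(cv2.minAreaRect(c)); print(cast(f,b,.05).round(4))
    H,S,V=cv2.split(h)
    x0,y0,x1,y1=(450,255,510,310) if n=="top" else (395,165,436,198)
    sub=h[y0:y1,x0:x1]
    print(h[283,480],h[295,455], h[182,416],h[190,380])
im=[]
for n,(u,v) in(("top",(480,283)),("scene",(416,182)),("top",(288,190))):
    f=pickle.load(open(f"pics/{n}0.pkl","rb"));w=35 if len(im)<2 else 70
    im.append(cv2.resize(f["color"][v-w:v+w,u-w:u+w],(260,260),interpolation=cv2.INTER_CUBIC))
cv2.imwrite("pics/crop0.png",np.hstack(im)[:,:,::-1])
E
```

```text
top blue 161.5 ((284.513671875, 249.06292724609375), (43.13519287109375, 5.02879524230957), 1.7899105548858643)
top blue 58.5 ((40.5, 67.0), (10.0, 11.0), 90.0)
top blue 14.5 ((48.10378646850586, 71.61320495605469), (3.8851430416107178, 10.68414306640625), 29.05460548400879)
[[0.5435 0.1044 0.05  ]
 [0.5529 0.1041 0.05  ]
 [0.548  0.0245 0.05  ]
 [0.5386 0.025  0.05  ]]
[  5  37 160] [ 18  39 144] [ 19  37 145] [ 17  37 144]
scene blue 234.5 ((311.7705993652344, 274.9596862792969), (9.76173210144043, 46.636077880859375), 36.52885437011719)
scene blue 57.0 ((239.5, 312.0), (8.0, 9.0), 90.0)
scene blue 43.0 ((104.0, 266.5), (7.0, 8.0), 90.0)
[ 11 119  71] [ 21  43 172] [  1  60 179] [ 19  42 171]
```

View pics/crop0.png

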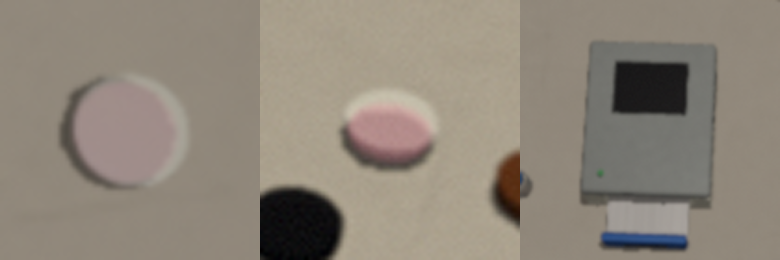

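```bash
python3 - <<'E'
from h import *
f=pickle.load(open("pics/top0.pkl","rb")); h=cv2.cvtColor(f["color"],cv2.COLOR_RGB2HSV)
print(h[200,270],h[215,300],h[200,340], h[242,285])
m=((h[...,0]>60)&(h[...,0]<125)).astype(np.uint8)*255
m[:135]=0;m[236:]=0;m[:,:240]=0;m[:,335:]=0
m=cv2.morphologyEx(m,cv2.MORPH_OPEN,np.ones((3,3)))
c=big(m)[0];r=cv2.minAreaRect(c);b=cv2.boxPoints(r);print(r)
P=cast(f,b,.062);print(P.round(4),P.mean(0))
for i in range(4):
    d=P[(i+1)%4]-P[i];print(np.hypot(*d[:2]),np.degrees(np.arctan2(d[1],d[0])))
# robust fits of left/right edges
pts=c[:,0,:]
W=cast(f,pts,.062)[:,:2]
ctr=P.mean(0)[:2]
for it in range(1):
  for name,sel,ax in (("+y",(W[:,1]>ctr[1]+.045)&(abs(W[:,0]-ctr[0])<.06),0),("-y",(W[:,1]<ctr[1]-.045)&(abs(W[:,0]-ctr[0])<.06),0),("front",(W[:,0]<ctr[0]-.06)&(abs(W[:,1]-ctr[1])<.05),1),("back",(W[:,0]>ctr[0]+.06)&(abs(W[:,1]-ctr[1])<.05),1)):
    q=W[sel]; k=np.polyfit(q[:,ax]-ctr[ax],q[:,1-ax],1);print(name,len(q),k)
# pink
m2=((h[...,0]<10)|(h[...,0]>165)).astype(np.uint8)*255
m2[:,:455]=0;m2[:,505:]=0;m2[:258]=0;m2[308:]=0
c=big(m2)[0];e=cv2.minEnclosingCircle(c);print(e,cast(f,[e[0]],.008))
s=pickle.load(open("pics/scene0.pkl","rb"));hs=cv2.cvtColor(s["color"],cv2.COLOR_RGB2HSV)
m3=(((hs[...,0]<10)|(hs[...,0]>165))&(hs[...,1]>30)).astype(np.uint8)
z=np.zeros_like(m3);z[165:200,395:436]=m3[165:200,395:436]
c=big(z)[0];x=cv2.boundingRect(c);print(x,cast(s,[(x[0]+x[2]/2,x[1]+x[3]/2)],.006))
x0=cast(f,[(480,283),(420,274),(479,338),(432,198),(215,218)],.015);print(x0.round(3))
E
```

```text
[ 36  11 117] [ 36  11 121] [ 18  39 145] [ 16  17 161]Traceback (most recent call last):
  File "<stdin>", line 7, in <module>
IndexError: list index out of range
```

```bash
python3 - <<'E'
from h import *
f=pickle.load(open("pics/top0.pkl","rb")); h=cv2.cvtColor(f["color"],cv2.COLOR_RGB2HSV)
print([tuple(h[r,285]) for r in range(218,256)])
m=((h[...,1]<26)&(h[...,2]<140)).astype(np.uint8)*255
m[:135]=0;m[236:]=0;m[:,:240]=0;m[:,335:]=0
m=cv2.morphologyEx(m,cv2.MORPH_OPEN,np.ones((5,5)))
c=big(m)[0];r=cv2.minAreaRect(c);b=cv2.boxPoints(r);print(r)
P=cast(f,b,.062);print(P.round(4),P.mean(0))
W=cast(f,c[:,0,:],.062)[:,:2]
ctr=P.mean(0)[:2]
for name,sel,ax in (("+y",(W[:,1]>ctr[1]+.045)&(abs(W[:,0]-ctr[0])<.06),0),("-y",(W[:,1]<ctr[1]-.045)&(abs(W[:,0]-ctr[0])<.06),0),("front",(W[:,0]<ctr[0]-.06)&(abs(W[:,1]-ctr[1])<.05),1),("back",(W[:,0]>ctr[0]+.06)&(abs(W[:,1]-ctr[1])<.05),1)):
    q=W[sel]; k=np.polyfit(q[:,ax]-ctr[ax],q[:,1-ax],1);print(name,len(q),k)
m2=((h[...,0]<10)|(h[...,0]>165)).astype(np.uint8)*255
m2[:,:455]=0;m2[:,505:]=0;m2[:258]=0;m2[308:]=0
c=big(m2)[0];e=cv2.minEnclosingCircle(c);print(e,cast(f,[e[0]],.008))
s=pickle.load(open("pics/scene0.pkl","rb"));hs=cv2.cvtColor(s["color"],cv2.COLOR_RGB2HSV)
m3=(((hs[...,0]<10)|(hs[...,0]>165))&(hs[...,1]>30)).astype(np.uint8)
z=np.zeros_like(m3);z[165:200,395:436]=m3[165:200,395:436]
c=big(z)[0];x=cv2.boundingRect(c);print(x,cast(s,[(x[0]+x[2]/2,x[1]+x[3]/2)],.006))
x0=cast(f,[(480,283),(420,274),(479,338),(432,198),(215,218)],.015);print(x0.round(3))
E
```

```text
[(np.uint8(30), np.uint8(11), np.uint8(119)), (np.uint8(36), np.uint8(11), np.uint8(120)), (np.uint8(30), np.uint8(11), np.uint8(119)), (np.uint8(35), np.uint8(13), np.uint8(119)), (np.uint8(36), np.uint8(11), np.uint8(115)), (np.uint8(30), np.uint8(10), np.uint8(103)), (np.uint8(30), np.uint8(12), np.uint8(85)), (np.uint8(23), np.uint8(14), np.uint8(74)), (np.uint8(20), np.uint8(19), np.uint8(79)), (np.uint8(15), np.uint8(18), np.uint8(86)), (np.uint8(13), np.uint8(18), np.uint8(98)), (np.uint8(13), np.uint8(18), np.uint8(129)), (np.uint8(15), np.uint8(17), np.uint8(154)), (np.uint8(16), np.uint8(18), np.uint8(160)), (np.uint8(15), np.uint8(16), np.uint8(160)), (np.uint8(15), np.uint8(16), np.uint8(160)), (np.uint8(14), np.uint8(17), np.uint8(161)), (np.uint8(14), np.uint8(17), np.uint8(161)), (np.uint8(14), np.uint8(17), np.uint8(161)), (np.uint8(16), np.uint8(17), np.uint8(161)), (np.uint8(14), np.uint8(17), np.uint8(161)), (np.uint8(16), np.uint8(17), np.uint8(161)), (np.uint8(16), np.uint8(17), np.uint8(161)), (np.uint8(16), np.uint8(17), np.uint8(161)), (np.uint8(16), np.uint8(
[... 567 characters left out ...]
), (np.uint8(19), np.uint8(39), np.uint8(139))]
((286.8977355957031, 185.95407104492188), (69.56464385986328, 86.67478942871094), 2.385944128036499)
[[ 0.585   0.1257  0.062 ]
 [ 0.7533  0.1189  0.062 ]
 [ 0.7428 -0.0128  0.062 ]
 [ 0.5757 -0.0017  0.062 ]] [0.66420507 0.05752271 0.062     ]
+y 62 [-0.06571417  0.12042626]
-y 62 [-0.06332103 -0.0065556 ]
front 58 [0.05707129 0.58276706]
back 53 [0.06021993 0.74693153]
((477.44775390625, 283.8358154296875), 13.984235763549805) [[ 0.4765413  -0.29283204  0.008     ]]
(404, 175, 23, 17) [[ 0.47671737 -0.2870595   0.006     ]]
[[ 0.477 -0.296  0.015]
 [ 0.497 -0.187  0.015]
 [ 0.378 -0.284  0.015]
 [ 0.644 -0.219  0.015]
 [ 0.617  0.202  0.015]]
```

```bash
cat >> h.py <<'E'
def st(bot):
    from scipy.spatial.transform import Rotation as Ro
    s=bot.observe();R=Ro.from_euler("xyz",s["tool_rot"]).as_matrix()
    print("t",round(s["time"],2),"pos",s["position"].round(4),"jaw",R[:,1].round(3),"xax",R[:,0].round(3),"yaw jaw deg",np.degrees(np.arctan2(R[1,1],R[0,1])).round(2),"F",s["ft_force"].round(2),"w",round(s["gripper_width"],4),"q",s["q"].round(2))
    return s,R
E
python3 - <<'E'
from h import *
from rig import bot
s,R=st(bot)
f=pickle.load(open("pics/wrist0.pkl","rb"));E=f["extrinsics"]
Rt,t=E[:3,:3],E[:3,3];c=-Rt.T@t
print("cam in tool",R.T@(c-s["position"]))
# bar face edge top-front
f=pickle.load(open("pics/top0.pkl","rb"))
print(cast(f,[(285,250.5),(285,245.5)],.05))
E
```

```text
t 0.15 pos [ 0.1574 -0.6301  0.208 ] jaw [ 0.242 -0.97  -0.001] xax [-0.     0.001 -1.   ] yaw jaw deg -75.97 F [-1.    0.06  0.2 ] w 0.0851 q [ 1.26  0.54 -0.    1.54  0.    1.07 -0.07]
cam in tool [-0.16517326 -0.00078092 -0.06650749]
[[0.54298932 0.06360437 0.05      ]
 [0.55234874 0.06349236 0.05      ]]
```

Call:
carry_out([
  {"translation": [0.25,0.33,0],"roll": -0.307},
  {"translation": [0.25,0.33,0],"roll": -0.307},
  {"translation": [0.25,0.33,0],"roll": -0.307},
  {"translation": [0.25,0.33,0],"roll": -0.307},
  {"translation": [0.25,0.33,0],"roll": -0.307},
  {"translation": [0.25,0.33,0],"roll": -0.307},
  {"translation": [0.25,0.33,0],"roll": -0.307},
  {"translation": [0.25,0.33,0],"roll": -0.307},
], claw=-1)

```text
time: 0.82
position: [0.3596, -0.363, 0.2087]
tool_rot: [0.301, 1.571, -2.903]
ft_force: [0.9, -1.0, -0.9]
gripper_width: 0.0
```

```bash
python3 - <<'E'
from h import *
from rig import bot
st(bot)
f=bot.grab_frame("wrist");pickle.dump(f,open("pics/w1.pkl","wb"));cv2.imwrite("pics/w1.png",f["color"][:,:,::-1])
st(bot)
E
```

```text
t 0.82 pos [ 0.3596 -0.363   0.2087] jaw [-0.062 -0.998  0.   ] xax [-0. -0. -1.] yaw jaw deg -93.57 F [ 0.94 -1.01 -0.92] w 0.0 q [ 0.75  0.3  -0.05  1.9   0.02  0.94 -0.95]
t 0.87 pos [ 0.3662 -0.3548  0.2086] jaw [-0.051 -0.999 -0.005] xax [ 0.003  0.005 -1.   ] yaw jaw deg -92.95 F [ 5.64  6.77 -0.78] w 0.0001 q [ 0.74  0.3  -0.06  1.9   0.02  0.94 -0.95]
```

View pics/w1.png

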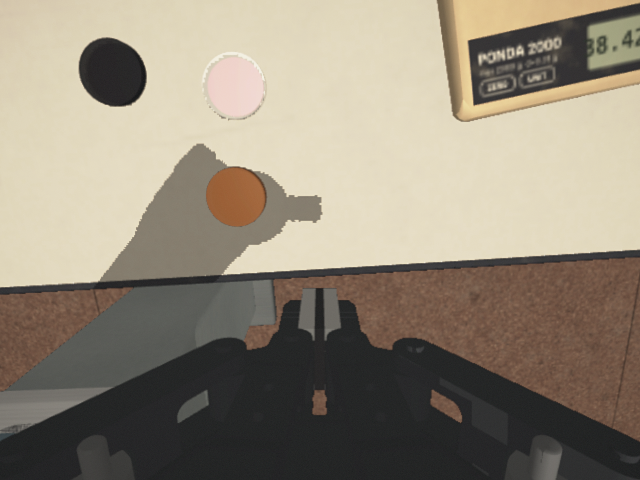

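The wrist view shows the pink dish at (235,86), black at (112,72) and brown at (236,196), so the choice is confirmed. Next, the bar.

Call:
carry_out([
  {"translation": [0.1,0.33,-0.05]},
  {"translation": [0.1,0.33,-0.05]},
  {"translation": [0.1,0.33,-0.05]},
  {"translation": [0.1,0.33,-0.05]},
  {"translation": [0.1,0.33,-0.05]},
  {"translation": [0.1,0.33,-0.05]},
  {"translation": [0.1,0.33,-0.05]},
  {"translation": [0.1,0.33,-0.05]},
])

```text
validation failed for argument at $.mo...
```

```bash
python3 - <<'E'
from h import *
from rig import bot
f=bot.grab_frame("wrist");pickle.dump(f,open("pics/w2.pkl","wb"));cv2.imwrite("pics/w2.png",f["color"][:,:,::-1])
st(bot)
E
```

```text
t 0.92 pos [ 0.364  -0.3581  0.2087] jaw [-0.051 -0.999 -0.003] xax [ 0.002  0.003 -1.   ] yaw jaw deg -92.91 F [0.17 0.51 0.53] w -0.0001 q [ 0.74  0.3  -0.06  1.9   0.02  0.94 -0.95]
```

View pics/w2.png

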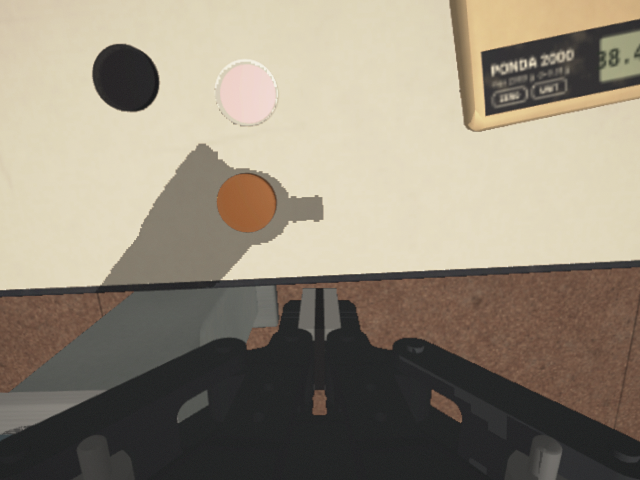

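Call:
carry_out([
  {"translation": [0.1,0.33,-0.05],"roll": 0},
  {"translation": [0.1,0.33,-0.05],"roll": 0},
  {"translation": [0.1,0.33,-0.05],"roll": 0},
  {"translation": [0.1,0.33,-0.05],"roll": 0},
  {"translation": [0.1,0.33,-0.05],"roll": 0},
  {"translation": [0.1,0.33,-0.05],"roll": 0},
  {"translation": [0.1,0.33,-0.05],"roll": 0},
  {"translation": [0.1,0.33,-0.05],"roll": 0},
])

```text
time: 1.58
position: [0.4546, -0.0479, 0.1607]
tool_rot: [2.185, 1.57, -1.02]
ft_force: [1.2, 0.3, 0.8]
gripper_width: 0.0
```

```bash
python3 - <<'E'
from h import *
from rig import bot
st(bot)
f=pickle.load(open("pics/w2.pkl","rb"))
h=cv2.cvtColor(f["color"],cv2.COLOR_RGB2HSV);print(h[93,246])
m=((h[...,0]<8)|(h[...,0]>165)).astype(np.uint8)*255
m[:40]=0;m[140:]=0;m[:,:205]=0;m[:,290:]=0
c=big(m)[0];e=cv2.fitEllipse(c);print(e,cast(f,[e[0]],.015),cast(f,[e[0]],.008))
E
```

```text
t 1.58 pos [ 0.4546 -0.0479  0.1607] jaw [-0.063 -0.998  0.   ] xax [ 0. -0. -1.] yaw jaw deg -93.6 F [1.23 0.32 0.76] w 0.0 q [ 0.21  0.29 -0.24  2.06  0.1   0.8  -1.72]
[  7  35 239]
((232.4355926513672, 92.27556610107422), (20.81846809387207, 51.68666458129883), 0.03099397011101246) [[ 0.48010446 -0.28108361  0.015     ]] [[ 0.48104389 -0.27958052  0.008     ]]
```

Call:
carry_out([
  {"translation": [0.02,0.11,-0.06],"roll": 0},
  {"translation": [0.02,0.11,-0.06],"roll": 0},
  {"translation": [0.02,0.11,-0.06],"roll": 0},
  {"translation": [0.02,0.11,-0.06],"roll": 0},
  {"translation": [0.02,0.11,-0.13],"roll": 0},
  {"translation": [0.02,0.11,-0.13],"roll": 0},
  {"translation": [0.02,0.11,-0.13],"roll": 0},
  {"translation": [0.02,0.11,-0.13],"roll": 0},
])

```text
time: 2.25
position: [0.4733, 0.0601, 0.0302]
tool_rot: [0.298, 1.567, -2.906]
ft_force: [-0.2, 0.4, -0.6]
gripper_width: 0.0002
```

```bash
python3 - <<'E'
from h import *
from rig import bot
st(bot)
f=bot.grab_frame("wrist");pickle.dump(f,open("pics/w3.pkl","wb"));cv2.imwrite("pics/w3.png",f["color"][:,:,::-1])
st(bot)
f=bot.grab_frame("scene");pickle.dump(f,open("pics/s3.pkl","wb"));cv2.imwrite("pics/s3.png",cv2.resize(f["color"][200:340,200:380],None,fx=4,fy=4)[:,:,::-1])
st(bot)
E
```

```text
t 2.25 pos [0.4733 0.0601 0.0302] jaw [-0.062 -0.998  0.001] xax [-0.003 -0.001 -1.   ] yaw jaw deg -93.57 F [-0.18  0.38 -0.56] w 0.0002 q [-0.05  0.56 -0.21  2.08  0.23  0.53 -2.06]
t 2.3 pos [0.4747 0.0603 0.0315] jaw [-0.063 -0.998  0.   ] xax [-0. -0. -1.] yaw jaw deg -93.59 F [-0.65 -0.99 -0.62] w 0.0 q [-0.05  0.55 -0.22  2.08  0.23  0.53 -2.06]
t 2.35 pos [0.4756 0.0605 0.0322] jaw [-0.063 -0.998 -0.   ] xax [ 0.002  0.    -1.   ] yaw jaw deg -93.6 F [0.29 0.63 1.15] w -0.0002 q [-0.05  0.55 -0.22  2.08  0.23  0.53 -2.06]
```

View pics/w3.png

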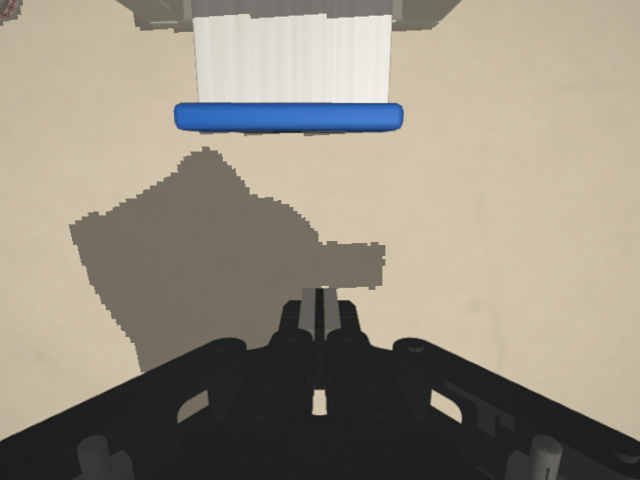

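View pics/s3.png

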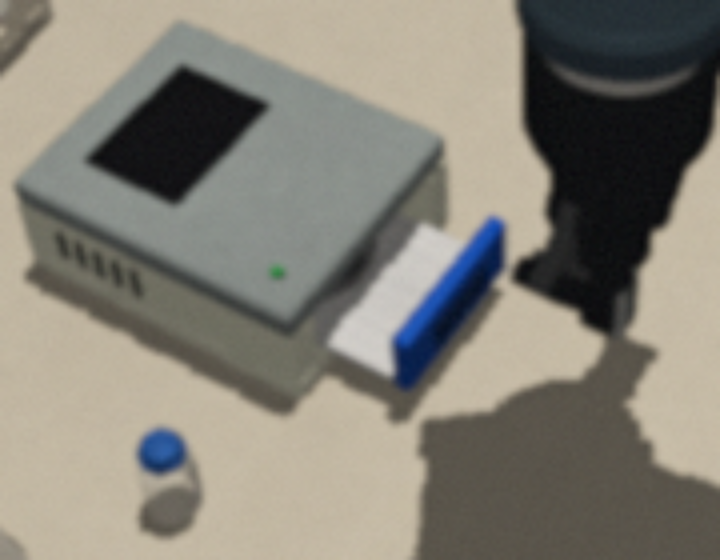

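```bash
python3 - <<'E'
from h import *
f=pickle.load(open("pics/w3.pkl","rb"))
print(cast(f,[(174,116),(403,116),(288,131),(288,103),(192,16),(391,16)],.05).round(4))
h=cv2.cvtColor(f["color"],cv2.COLOR_RGB2HSV)
print([h[r,288].tolist() for r in range(118,140,2)])
E
```

```text
[[0.5522 0.1094 0.05  ]
 [0.5468 0.0255 0.05  ]
 [0.5441 0.068  0.05  ]
 [0.5539 0.0672 0.05  ]
 [0.5847 0.0981 0.05  ]
 [0.5802 0.0293 0.05  ]]
[[107, 174, 196], [108, 173, 197], [108, 176, 190], [108, 174, 180], [108, 183, 163], [108, 188, 136], [108, 177, 85], [20, 41, 74], [19, 48, 211], [20, 47, 208], [20, 46, 209]]
```

Call:
carry_out([
  {"translation": [0.01,0.009,-0.004],"roll": 0},
  {"translation": [0.025,0.009,-0.006],"roll": 0},
  {"translation": [0.04,0.008,-0.006],"roll": 0},
  {"translation": [0.043,0.008,-0.006],"roll": 0},
  {"translation": [0.045,0.008,-0.006],"roll": 0},
  {"translation": [0.045,0.008,-0.006],"roll": 0},
  {"translation": [0.045,0.008,-0.006],"roll": 0},
  {"translation": [0.045,0.008,-0.006],"roll": 0},
])

```text
time: 3.02
position: [0.5187, 0.0687, 0.0251]
tool_rot: [0.28, 1.57, -2.924]
ft_force: [-0.9, 0.6, -0.6]
gripper_width: -0.0001
```

Call:
carry_out([
  {"translation": [0.002,0,0],"roll": 0},
  {"translation": [0.004,0,0],"roll": 0},
  {"translation": [0.006,0,0],"roll": 0},
  {"translation": [0.008,0,0],"roll": 0},
  {"translation": [0.01,-0.001,0],"roll": 0},
  {"translation": [0.012,-0.001,0],"roll": 0},
  {"translation": [0.014,-0.001,0],"roll": 0},
  {"translation": [0.014,-0.001,0],"roll": 0},
])

```text
time: 3.68
position: [0.534, 0.0678, 0.0249]
tool_rot: [-2.793, 1.57, 0.286]
ft_force: [0.2, -1.7, -0.3]
gripper_width: -0.0003
```

```bash
python3 - <<'E'
from h import *
from rig import bot
st(bot)
f=bot.grab_frame("wrist");pickle.dump(f,open("pics/w4.pkl","wb"));cv2.imwrite("pics/w4.png",f["color"][:,:,::-1])
st(bot)
E
```

```text
t 3.68 pos [0.534  0.0678 0.0249] jaw [-0.062 -0.998 -0.   ] xax [ 0.  0. -1.] yaw jaw deg -93.58 F [ 0.18 -1.66 -0.34] w -0.0003 q [-0.05  0.63 -0.21  1.94  0.22  0.59 -2.04]
t 3.73 pos [0.5337 0.0678 0.0248] jaw [-0.062 -0.998 -0.   ] xax [ 0.  0. -1.] yaw jaw deg -93.57 F [ 0.33 -0.78 -0.87] w 0.0 q [-0.05  0.63 -0.21  1.94  0.22  0.59 -2.04]
```

View pics/w4.png

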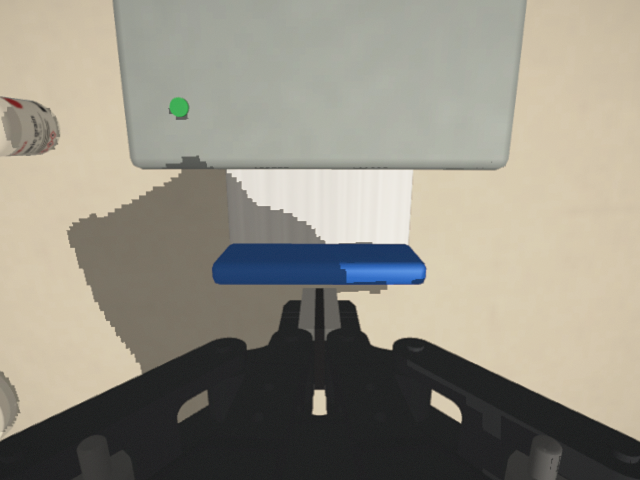

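Fingers are centred on the bar (212–426, mid 319), with no contact yet.

Call:
carry_out([
  {"translation": [0.001,0,0],"roll": 0},
  {"translation": [0.002,0,0],"roll": 0},
  {"translation": [0.003,0,0],"roll": 0},
  {"translation": [0.004,0,0],"roll": 0},
  {"translation": [0.005,0,0],"roll": 0},
  {"translation": [0.005,0,0],"roll": 0},
  {"translation": [0.005,0,0],"roll": 0},
  {"translation": [0.005,0,0],"roll": 0},
])

```text
time: 4.4
position: [0.5381, 0.0676, 0.0247]
tool_rot: [0.41, 1.57, -2.794]
ft_force: [-3.9, -0.9, 1.9]
gripper_width: 0.0002
```

```bash
python3 - <<'E'
from h import *
from rig import bot
st(bot)
f=bot.grab_frame("wrist");pickle.dump(f,open("pics/w5.pkl","wb"))
st(bot)
for n in("w4","w5"):
    f=pickle.load(open(f"pics/{n}.pkl","rb"))
    h=cv2.cvtColor(f["color"],cv2.COLOR_RGB2HSV)
    print([r for r in range(225,300) if h[r,400,1]>120 and 100<h[r,400,0]<125][::50], "roof",[int(x) for x in np.argsort(-abs(np.diff(f["color"][140:200,300,2].astype(int))))[:3]+140])
    b=[r for r in range(225,300) if h[r,400,1]>120 and 100<h[r,400,0]<125];print(b[0],b[-1])
E
```

```text
t 4.4 pos [0.5381 0.0676 0.0247] jaw [-0.062 -0.998  0.   ] xax [-0.001 -0.    -1.   ] yaw jaw deg -93.57 F [-3.92 -0.88  1.93] w 0.0002 q [-0.04  0.64 -0.21  1.92  0.22  0.6  -2.03]
t 4.45 pos [0.5381 0.0676 0.0247] jaw [-0.062 -0.998  0.   ] xax [-0.001 -0.    -1.   ] yaw jaw deg -93.57 F [-5.36 -1.06  1.32] w 0.0001 q [-0.04  0.64 -0.21  1.92  0.22  0.6  -2.03]
[245] roof [168, 169, 166]
245 283
[246] roof [181, 180, 179]
246 284
```

Call:
carry_out([
  {"translation": [0.001,0,0],"roll": 0},
  {"translation": [0.002,0,0],"roll": 0},
  {"translation": [0.003,0,0],"roll": 0},
  {"translation": [0.0035,0,0],"roll": 0},
  {"translation": [0.004,0,0],"roll": 0},
  {"translation": [0.004,0,0],"roll": 0},
  {"translation": [0.004,0,0],"roll": 0},
  {"translation": [0.004,0,0],"roll": 0},
])

```text
time: 5.12
position: [0.5425, 0.0676, 0.0249]
tool_rot: [1.952, 1.571, -1.252]
ft_force: [-4.2, -1.4, 0.9]
gripper_width: 0.0003
```

Call:
carry_out([
  {"translation": [0.0004,0,0],"roll": 0},
  {"translation": [0.0008,0,0],"roll": 0},
  {"translation": [0.0012,0,0],"roll": 0},
  {"translation": [0.0012,0,0],"roll": 0},
  {"translation": [0.0012,0,0],"roll": 0},
  {"translation": [0.0012,0,0],"roll": 0},
  {"translation": [0.0012,0,0],"roll": 0},
  {"translation": [0.0012,0,0],"roll": 0},
])

```text
time: 5.78
position: [0.5437, 0.0676, 0.0248]
tool_rot: [1.268, 1.571, -1.935]
ft_force: [-3.8, -1.8, 1.7]
gripper_width: -0.0001
```

Call:
carry_out([
  {"translation": [0.0004,0,0],"roll": 0},
  {"translation": [0.0008,0,0],"roll": 0},
  {"translation": [0.0012,0,0],"roll": 0},
  {"translation": [0.0012,0,0],"roll": 0},
  {"translation": [0.0012,0,0],"roll": 0},
  {"translation": [0.0012,0,0],"roll": 0},
  {"translation": [0.0012,0,0],"roll": 0},
  {"translation": [0.0012,0,0],"roll": 0},
])

```text
time: 6.45
position: [0.5449, 0.0676, 0.0249]
tool_rot: [1.032, 1.571, -2.172]
ft_force: [-3.7, -1.2, 1.9]
gripper_width: 0.0002
```

Call:
carry_out([
  {"translation": [0.0004,0,0],"roll": 0},
  {"translation": [0.0008,0,0],"roll": 0},
  {"translation": [0.0012,0,0],"roll": 0},
  {"translation": [0.0012,0,0],"roll": 0},
  {"translation": [0.0012,0,0],"roll": 0},
  {"translation": [0.0012,0,0],"roll": 0},
  {"translation": [0.0012,0,0],"roll": 0},
  {"translation": [0.0012,0,0],"roll": 0},
])

```text
time: 7.12
position: [0.546, 0.0675, 0.0249]
tool_rot: [1.186, 1.57, -2.018]
ft_force: [-4.3, -3.2, 1.9]
gripper_width: -0.0002
```

Call:
carry_out([
  {"translation": [0.0004,0,0],"roll": 0},
  {"translation": [0.0008,0,0],"roll": 0},
  {"translation": [0.0012,0,0],"roll": 0},
  {"translation": [0.0012,0,0],"roll": 0},
  {"translation": [0.0012,0,0],"roll": 0},
  {"translation": [0.0012,0,0],"roll": 0},
  {"translation": [0.0012,0,0],"roll": 0},
  {"translation": [0.0012,0,0],"roll": 0},
])

```text
time: 7.78
position: [0.5473, 0.0675, 0.0249]
tool_rot: [1.479, 1.57, -1.725]
ft_force: [-4.6, -2.8, 1.9]
gripper_width: 0.0003
```

Call:
carry_out([
  {"translation": [0.0004,-0.0003,0],"roll": 0},
  {"translation": [0.0008,-0.0005,0],"roll": 0},
  {"translation": [0.0012,-0.0006,0],"roll": 0},
  {"translation": [0.0012,-0.0006,0],"roll": 0},
  {"translation": [0.0012,-0.0006,0],"roll": 0},
  {"translation": [0.0012,-0.0006,0],"roll": 0},
  {"translation": [0.0012,-0.0006,0],"roll": 0},
  {"translation": [0.0012,-0.0006,0],"roll": 0},
])

```text
time: 8.45
position: [0.5485, 0.0673, 0.0249]
tool_rot: [-2.24, 1.571, 0.84]
ft_force: [-3.9, -1.4, 1.8]
gripper_width: 0.0
```

Call:
carry_out([
  {"translation": [0.0004,-0.0001,0],"roll": 0},
  {"translation": [0.0008,-0.0001,0],"roll": 0},
  {"translation": [0.0012,-0.0001,0],"roll": 0},
  {"translation": [0.0012,-0.0001,0],"roll": 0},
  {"translation": [0.0012,-0.0001,0],"roll": 0},
  {"translation": [0.0012,-0.0001,0],"roll": 0},
  {"translation": [0.0012,-0.0001,0],"roll": 0},
  {"translation": [0.0012,-0.0001,0],"roll": 0},
])

```text
time: 9.12
position: [0.5498, 0.0672, 0.0249]
tool_rot: [-2.367, 1.571, 0.713]
ft_force: [-4.0, -0.1, 1.2]
gripper_width: -0.0001
```

Call:
carry_out([
  {"translation": [0.0004,-0.0001,0],"roll": 0},
  {"translation": [0.0008,-0.0001,0],"roll": 0},
  {"translation": [0.0012,-0.0001,0],"roll": 0},
  {"translation": [0.0012,-0.0001,0],"roll": 0},
  {"translation": [0.0012,-0.0001,0],"roll": 0},
  {"translation": [0.0012,-0.0001,0],"roll": 0},
  {"translation": [0.0012,-0.0001,0],"roll": 0},
  {"translation": [0.0012,-0.0001,0],"roll": 0},
])

```text
time: 9.78
position: [0.5509, 0.0671, 0.0249]
tool_rot: [-2.164, 1.571, 0.915]
ft_force: [-4.1, -0.4, 1.7]
gripper_width: -0.0001
```

Call:
carry_out([
  {"translation": [0.0004,-0.0001,0],"roll": 0},
  {"translation": [0.0008,-0.0001,0],"roll": 0},
  {"translation": [0.0012,-0.0001,0],"roll": 0},
  {"translation": [0.0012,-0.0001,0],"roll": 0},
  {"translation": [0.0012,-0.0001,0],"roll": 0},
  {"translation": [0.0012,-0.0001,0],"roll": 0},
  {"translation": [0.0012,-0.0001,0],"roll": 0},
  {"translation": [0.0012,-0.0001,0],"roll": 0},
])

```text
time: 10.45
position: [0.5522, 0.067, 0.0249]
tool_rot: [-2.609, 1.571, 0.47]
ft_force: [-5.3, 1.1, 2.4]
gripper_width: -0.0002
```

Call:
carry_out([
  {"translation": [0.0004,-0.0001,0],"roll": 0},
  {"translation": [0.0008,-0.0001,0],"roll": 0},
  {"translation": [0.0012,-0.0001,0],"roll": 0},
  {"translation": [0.0012,-0.0001,0],"roll": 0},
  {"translation": [0.0012,-0.0001,0],"roll": 0},
  {"translation": [0.0012,-0.0001,0],"roll": 0},
  {"translation": [0.0012,-0.0001,0],"roll": 0},
  {"translation": [0.0012,-0.0001,0],"roll": 0},
])

```text
time: 11.12
position: [0.5533, 0.0669, 0.0249]
tool_rot: [-1.872, 1.571, 1.207]
ft_force: [-4.4, 1.2, 2.0]
gripper_width: 0.0003
```

Call:
carry_out([
  {"translation": [0.0004,-0.0001,0],"roll": 0},
  {"translation": [0.0008,-0.0001,0],"roll": 0},
  {"translation": [0.0012,-0.0001,0],"roll": 0},
  {"translation": [0.0012,-0.0001,0],"roll": 0},
  {"translation": [0.0012,-0.0001,0],"roll": 0},
  {"translation": [0.0012,-0.0001,0],"roll": 0},
  {"translation": [0.0012,-0.0001,0],"roll": 0},
  {"translation": [0.0012,-0.0001,0],"roll": 0},
])

```text
time: 11.78
position: [0.5545, 0.0668, 0.0249]
tool_rot: [-1.744, 1.571, 1.336]
ft_force: [-4.9, 1.0, 2.2]
gripper_width: -0.0001
```

Call:
carry_out([
  {"translation": [0.0004,-0.0001,0],"roll": 0},
  {"translation": [0.0008,-0.0001,0],"roll": 0},
  {"translation": [0.0012,-0.0001,0],"roll": 0},
  {"translation": [0.0012,-0.0001,0],"roll": 0},
  {"translation": [0.0012,-0.0001,0],"roll": 0},
  {"translation": [0.0012,-0.0001,0],"roll": 0},
  {"translation": [0.0012,-0.0001,0],"roll": 0},
  {"translation": [0.0012,-0.0001,0],"roll": 0},
])

```text
time: 12.45
position: [0.5557, 0.0667, 0.0249]
tool_rot: [-1.133, 1.571, 1.947]
ft_force: [-4.5, 1.1, 1.5]
gripper_width: -0.0002
```

Call:
carry_out([
  {"translation": [0.0004,-0.0001,0],"roll": 0},
  {"translation": [0.0008,-0.0001,0],"roll": 0},
  {"translation": [0.0012,-0.0001,0],"roll": 0},
  {"translation": [0.0012,-0.0001,0],"roll": 0},
  {"translation": [0.0012,-0.0001,0],"roll": 0},
  {"translation": [0.0012,-0.0001,0],"roll": 0},
  {"translation": [0.0012,-0.0001,0],"roll": 0},
  {"translation": [0.0012,-0.0001,0],"roll": 0},
])

```text
time: 13.12
position: [0.5569, 0.0666, 0.0248]
tool_rot: [-1.081, 1.571, 1.998]
ft_force: [-4.7, 1.4, 2.1]
gripper_width: -0.0001
```

Call:
carry_out([
  {"translation": [0.0004,-0.0001,0],"roll": 0},
  {"translation": [0.0008,-0.0001,0],"roll": 0},
  {"translation": [0.0012,-0.0001,0],"roll": 0},
  {"translation": [0.0012,-0.0001,0],"roll": 0},
  {"translation": [0.0012,-0.0001,0],"roll": 0},
  {"translation": [0.0012,-0.0001,0],"roll": 0},
  {"translation": [0.0012,-0.0001,0],"roll": 0},
  {"translation": [0.0012,-0.0001,0],"roll": 0},
])

```text
time: 13.78
position: [0.5581, 0.0665, 0.0249]
tool_rot: [-1.684, 1.571, 1.396]
ft_force: [-4.9, 2.1, 1.4]
gripper_width: -0.0003
```

Call:
carry_out([
  {"translation": [0.0004,0,0],"roll": 0},
  {"translation": [0.0008,0,0],"roll": 0},
  {"translation": [0.0012,0,0],"roll": 0},
  {"translation": [0.0012,0,0],"roll": 0},
  {"translation": [0.0012,0,0],"roll": 0},
  {"translation": [0.0012,0,0],"roll": 0},
  {"translation": [0.0012,0,0],"roll": 0},
  {"translation": [0.0012,0,0],"roll": 0},
])

```text
time: 14.45
position: [0.5593, 0.0664, 0.0249]
tool_rot: [-1.592, 1.571, 1.488]
ft_force: [-4.8, 0.7, 2.7]
gripper_width: -0.0002
```

Call:
carry_out([
  {"translation": [0.0004,0,0],"roll": 0},
  {"translation": [0.0008,0,0],"roll": 0},
  {"translation": [0.0012,0,0],"roll": 0},
  {"translation": [0.0012,0,0],"roll": 0},
  {"translation": [0.0012,0,0],"roll": 0},
  {"translation": [0.0012,0,0],"roll": 0},
  {"translation": [0.0012,0,0],"roll": 0},
  {"translation": [0.0012,0,0],"roll": 0},
])

```text
time: 15.12
position: [0.56, 0.0664, 0.0248]
tool_rot: [0.189, 1.57, -3.015]
ft_force: [-5.7, 1.2, 3.7]
gripper_width: -0.0002
```

Call:
carry_out([
  {"translation": [0.0002,0,0],"roll": 0},
  {"translation": [0.0004,0,0],"roll": 0},
  {"translation": [0.0006,0,0],"roll": 0},
  {"translation": [0.0007,0,0],"roll": 0},
  {"translation": [0.0007,0,0],"roll": 0},
  {"translation": [0.0007,0,0],"roll": 0},
  {"translation": [0.0007,0,0],"roll": 0},
  {"translation": [0.0007,0,0],"roll": 0},
])

```text
time: 15.78
position: [0.5602, 0.0664, 0.0247]
tool_rot: [0.222, 1.569, -2.982]
ft_force: [-7.3, 1.8, 3.6]
gripper_width: 0.0002
```

Position stalls at 0.560 while force rises, so the stop is reached and the latch has clicked. Backing off quickly.

Call:
carry_out([
  {"translation": [-0.04,0.002,0],"roll": 0},
  {"translation": [-0.08,0.004,0.005],"roll": 0},
  {"translation": [-0.1,0.004,0.04],"roll": 0},
  {"translation": [-0.11,0.0,0.08],"roll": 0},
  {"translation": [-0.12,-0.03,0.1],"roll": 0},
  {"translation": [-0.13,-0.07,0.1],"roll": 0},
  {"translation": [-0.14,-0.11,0.1],"roll": 0},
  {"translation": [-0.14,-0.15,0.1],"roll": 0},
])

```text
time: 16.45
position: [0.4213, -0.086, 0.126]
tool_rot: [2.822, 1.567, -0.381]
ft_force: [0.3, 0.2, -0.9]
gripper_width: -0.0001
```

Call:
carry_out([
  {"translation": [0,-0.04,0],"roll": 0},
  {"translation": [0,-0.08,0],"roll": 0},
  {"translation": [0,-0.12,0],"roll": 0},
  {"translation": [0,-0.16,0],"roll": 0},
  {"translation": [0,-0.2,0],"roll": 0},
  {"translation": [0,-0.2,0],"roll": 0},
  {"translation": [0,-0.2,0],"roll": 0},
  {"translation": [0,-0.2,0],"roll": 0},
], claw=0.55)

```text
time: 17.12
position: [0.4219, -0.2841, 0.1251]
tool_rot: [2.706, 1.569, -0.499]
ft_force: [-0.0, 0.0, 0.9]
gripper_width: 0.0661
```

```bash
python3 - <<'E'
from h import *
from rig import bot
st(bot)
f=bot.grab_frame("wrist");pickle.dump(f,open("pics/w6.pkl","wb"));cv2.imwrite("pics/w6.png",f["color"][:,:,::-1])
st(bot)
f=bot.grab_frame("top");pickle.dump(f,open("pics/t6.pkl","wb"));cv2.imwrite("pics/t6.png",f["color"][:,:,::-1])
E
```

```text
t 17.12 pos [ 0.4219 -0.2841  0.1251] jaw [-0.063 -0.998  0.001] xax [ 0.002 -0.001 -1.   ] yaw jaw deg -93.6 F [-0.03  0.02  0.9 ] w 0.0661 q [ 0.62  0.42 -0.15  1.97  0.09  0.75 -1.21]
t 17.17 pos [ 0.422  -0.2831  0.125 ] jaw [-0.061 -0.998  0.   ] xax [ 0.001 -0.    -1.   ] yaw jaw deg -93.5 F [0.16 0.33 0.68] w 0.0664 q [ 0.62  0.42 -0.15  1.97  0.09  0.75 -1.21]
```

View pics/w6.png

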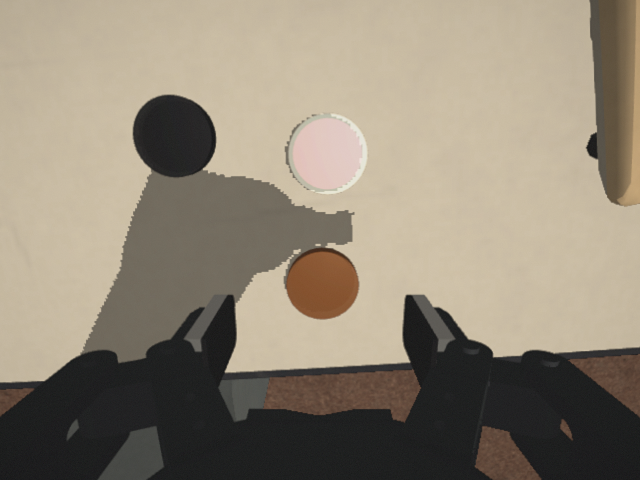

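View pics/t6.png

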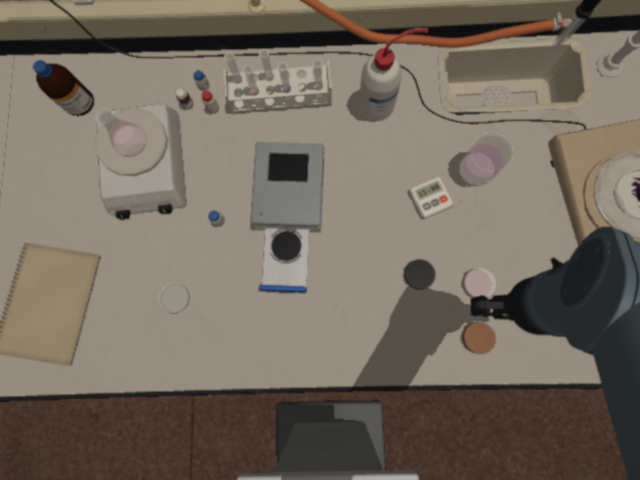

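The tray is fully out (bar at (284,289), seat at (286,245) in the top view). In the wrist view the pink dish is at (327,153).

```bash
python3 - <<'E'
from h import *
f=pickle.load(open("pics/w6.pkl","rb"))
h=cv2.cvtColor(f["color"],cv2.COLOR_RGB2HSV);rgb=f["color"].astype(int)
print(rgb[153,328],rgb[153,364],rgb[153,390])
sub=f["color"][95:210,270:390]
cv2.imwrite("pics/w6c.png",cv2.resize(sub,None,fx=5,fy=5,interpolation=cv2.INTER_CUBIC)[:,:,::-1])
# difference from table colour
tab=np.array(rgb[150:156,385:395].reshape(-1,3).mean(0))
hsv=h.astype(int)
d=(rgb[...,0]-rgb[...,2])  # table yellowish
m=((d<18)|((h[...,0]<9)|(h[...,0]>165))).astype(np.uint8)*255
z=np.zeros_like(m);z[95:210,275:385]=m[95:210,275:385]
c=big(z)[0];c=cv2.convexHull(c);e=cv2.fitEllipse(c);print(e,cv2.boundingRect(c),cv2.minEnclosingCircle(c))
for q in(.0,.0075,.015):print(q,cast(f,[e[0]],q).round(4))
s=np.array(cast(f,[(e[0][0]-e[1][0]/2,e[0][1]),(e[0][0]+e[1][0]/2,e[0][1])],.015));print(np.diff(s,axis=0))
t=pickle.load(open("pics/t6.pkl","rb"));g=t["color"].astype(int)
m=(g.max(2)<60).astype(np.uint8)*255;z=np.zeros_like(m);z[225:270,262:312]=m[225:270,262:312]
c=big(z)[0];e=cv2.fitEllipse(c);print("seat",e,cast(t,[e[0]],.02),cast(t,[e[0]],.026))
c=big(cv2.inRange(cv2.cvtColor(t["color"],cv2.COLOR_RGB2HSV)[270:310,250:320],(105,120,50),(130,255,255)))[0]
b=cv2.boxPoints(cv2.minAreaRect(c))+[250,270];print(b,cast(t,b,.05).round(4))
E
```

```text
[225 200 192] [230 229 216] [204 190 167]
((330.01141357421875, 153.25143432617188), (72.79902648925781, 74.5946273803711), 3.6475954055786133) (293, 116, 73, 75) ((331.1553039550781, 153.12628173828125), 38.16539001464844)
0.0 [[ 0.4795 -0.2951  0.    ]]
0.0075 [[ 0.4797 -0.2949  0.0075]]
0.015 [[ 0.48   -0.2947  0.015 ]]
[[-0.0032143  -0.05166977  0.        ]]
seat ((285.8057556152344, 245.4287872314453), (26.852802276611328, 27.6711483001709), 34.19029998779297) [[0.55806534 0.06465522 0.02      ]] [[0.55693978 0.06412461 0.026     ]]
[[259.85524368 289.76366425]
 [260.03988266 284.96307182]
 [305.12703323 286.69719315]
 [304.94239426 291.49778557]] [[0.4721 0.1101 0.05  ]
 [0.4808 0.1098 0.05  ]
 [0.4754 0.0279 0.05  ]
 [0.4667 0.0284 0.05  ]]
```

View pics/w6c.png

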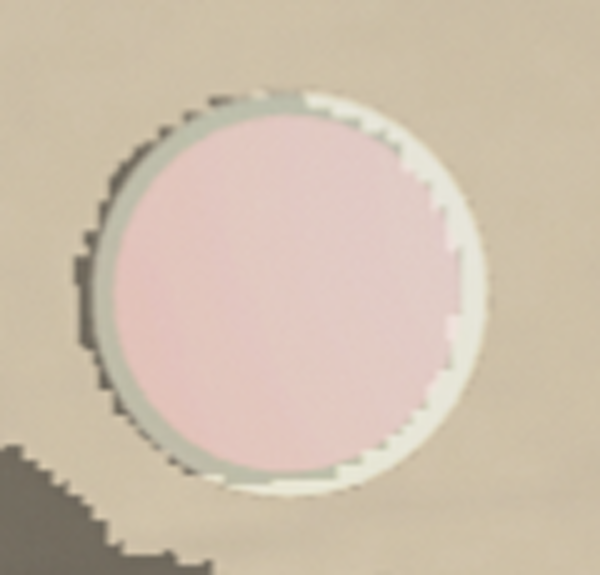

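Call:
carry_out([
  {"translation": [0.03,-0.005,-0.02],"roll": 0},
  {"translation": [0.0577,-0.0103,-0.045],"roll": 0},
  {"translation": [0.0577,-0.0103,-0.075],"roll": 0},
  {"translation": [0.0577,-0.0103,-0.085],"roll": 0},
  {"translation": [0.0577,-0.0103,-0.085],"roll": 0},
  {"translation": [0.0577,-0.0103,-0.085],"roll": 0},
  {"translation": [0.0577,-0.0103,-0.085],"roll": 0},
  {"translation": [0.0577,-0.0103,-0.085],"roll": 0},
], claw=0.7)

```text
time: 17.88
position: [0.4796, -0.2945, 0.0416]
tool_rot: [2.631, 1.568, -0.573]
ft_force: [-0.0, 0.1, -0.1]
gripper_width: 0.0724
```

```bash
python3 - <<'E'
from h import *
from rig import bot
f=bot.grab_frame("wrist");pickle.dump(f,open("pics/w7.pkl","wb"));cv2.imwrite("pics/w7.png",f["color"][:,:,::-1])
s,R=st(bot)
P=s["position"];print(proj(f,[P,[.4797,-.2934,.015],[.4797,-.2934,0]]))
E
```

```text
t 17.93 pos [ 0.4795 -0.2945  0.0415] jaw [-0.062 -0.998  0.001] xax [ 0.002 -0.001 -1.   ] yaw jaw deg -93.58 F [-0.19 -0.86  0.48] w 0.0722 q [ 0.57  0.63 -0.13  1.87  0.12  0.64 -1.27]
[[320.87073523 288.08329451]
 [318.51817943 269.51893476]
 [318.5332125  261.0451019 ]]
```

View pics/w7.png

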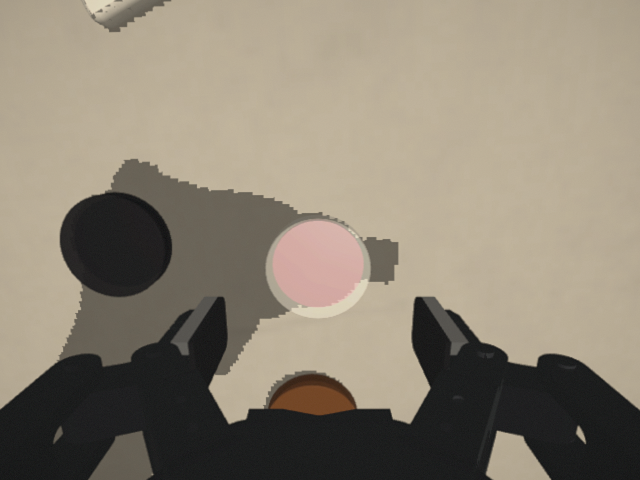

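Call:
carry_out([
  {"translation": [0,0.001,-0.02],"roll": 0},
  {"translation": [0,0.001,-0.033],"roll": 0},
  {"translation": [0,0.001,-0.038],"roll": 0},
  {"translation": [0,0.001,-0.041],"roll": 0},
  {"translation": [0,0.001,-0.0435],"roll": 0},
  {"translation": [0,0.001,-0.0435],"roll": 0},
  {"translation": [0,0.001,-0.0435],"roll": 0},
  {"translation": [0,0.001,-0.0435],"roll": 0},
])

```text
time: 18.6
position: [0.4793, -0.2932, -0.0031]
tool_rot: [2.674, 1.57, -0.529]
ft_force: [0.8, -0.3, -0.1]
gripper_width: 0.0726
```

Call:
carry_out([
  {"translation": [0,0,0],"roll": 0},
  {"translation": [0,0,0],"roll": 0},
  {"translation": [0,0,0],"roll": 0},
  {"translation": [0,0,0],"roll": 0},
  {"translation": [0,0,0],"roll": 0},
  {"translation": [0,0,0],"roll": 0},
  {"translation": [0,0,0],"roll": 0},
  {"translation": [0,0,0],"roll": 0},
], claw=0.25)

```text
time: 19.27
position: [0.4789, -0.2929, -0.0036]
tool_rot: [-0.41, 1.571, 2.669]
ft_force: [-0.7, -0.3, 0.4]
gripper_width: 0.053
```

```bash
python3 - <<'E'
from h import *
from rig import bot
f=bot.grab_frame("wrist");pickle.dump(f,open("pics/w8.pkl","wb"));cv2.imwrite("pics/w8.png",f["color"][:,:,::-1])
st(bot)
E
```

```text
t 19.32 pos [ 0.4789 -0.2929 -0.0036] jaw [-0.062 -0.998  0.   ] xax [-0. -0. -1.] yaw jaw deg -93.56 F [-0.1  -0.76 -0.19] w 0.0532 q [ 0.56  0.7  -0.11  1.88  0.14  0.56 -1.28]
```

View pics/w8.png

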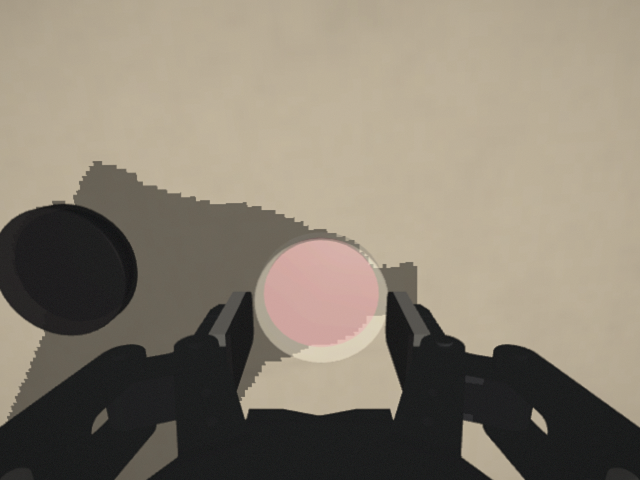

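Call:
carry_out([
  {"translation": [0,0,0],"roll": 0},
  {"translation": [0,0,0],"roll": 0},
  {"translation": [0,0,0],"roll": 0},
  {"translation": [0,0,0.003],"roll": 0},
  {"translation": [0,0,0.006],"roll": 0},
  {"translation": [0,0,0.009],"roll": 0},
  {"translation": [0,0,0.012],"roll": 0},
  {"translation": [0,0,0.015],"roll": 0},
], claw=0.1)

```text
time: 19.98
position: [0.479, -0.293, 0.0118]
tool_rot: [2.685, 1.57, -0.519]
ft_force: [0.7, 0.3, 0.6]
gripper_width: 0.047
```

```bash
python3 - <<'E'
from h import *
from rig import bot
f=bot.grab_frame("wrist");pickle.dump(f,open("pics/w9.pkl","wb"));cv2.imwrite("pics/w9.png",f["color"][:,:,::-1])
st(bot)
E
```

```text
t 20.03 pos [ 0.4793 -0.2932  0.0123] jaw [-0.062 -0.998  0.   ] xax [ 0.001 -0.001 -1.   ] yaw jaw deg -93.56 F [-0.24  0.04  0.4 ] w 0.0471 q [ 0.56  0.68 -0.12  1.88  0.13  0.59 -1.28]
```

View pics/w9.png

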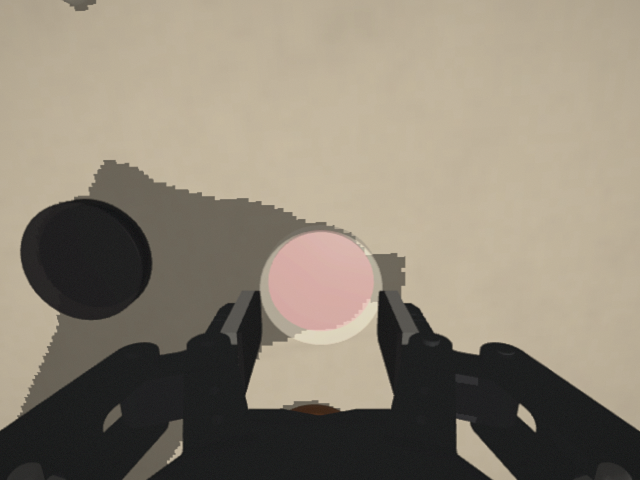

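```bash
python3 - <<'E'
from h import *
f=pickle.load(open("pics/s3.pkl","rb"))
P=np.array([.4756,.0605,.0322])
for dz in(0,.01,.02,.03): print(dz,(proj(f,[P+[0,0,dz],P+[-.011,0,dz],P+[.011,0,dz]])-200)*4)
E
```

```text
0 [[601.6970412  349.0686515 ]
 [624.06703994 358.14594829]
 [579.49884887 340.05672052]]
0.01 [[602.40851201 335.55486346]
 [624.98167976 344.66056614]
 [580.01048433 326.51580361]]
0.02 [[603.13160671 321.79713401]
 [625.91144167 330.93054253]
 [580.53033707 312.73167598]]
0.03 [[603.86658904 307.78921815]
 [626.85667412 316.94957866]
 [581.05858932 298.69814725]]
```

```bash
python3 - <<'E'
from h import *
from rig import bot
f=bot.grab_frame("scene");s=bot.observe();p=s["position"];u=proj(f,[p])[0];print(p,u)
im=f["color"].copy();x,y=[int(v) for v in u]
c=im[y-60:y+40,x-70:x+70];c=cv2.resize(c,None,fx=5,fy=5,interpolation=cv2.INTER_CUBIC)
for dz in (0,.0187,.03):
    q=(proj(f,[p+[0,0,dz]])[0]-[x-70,y-60])*5;cv2.circle(c,(int(q[0]),int(q[1])),4,(0,255,0),1)
cv2.imwrite("pics/s9.png",c[:,:,::-1])
E
```

```text
[ 0.47936961 -0.29317199  0.0120629 ] [415.66500846 179.53513278]
```

View pics/s9.png

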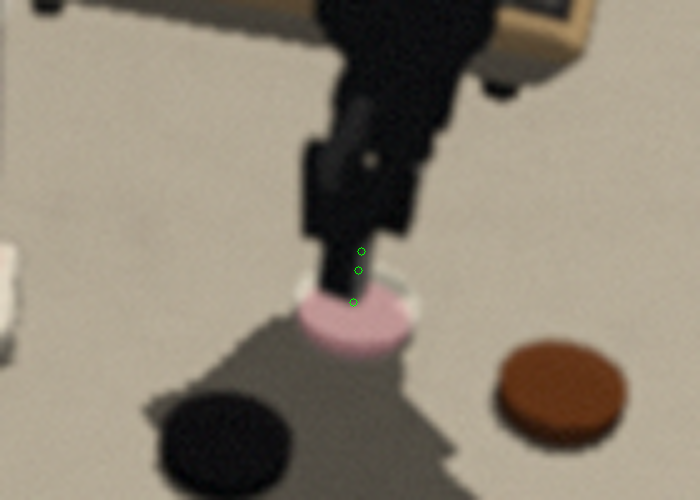

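The dish was missed: the fingertips ride about 20–25 mm above the reported TCP (scene crop shows the tip at (340,293), just above the dish). I'll go lower.

Call:
carry_out([
  {"translation": [0,0,0],"roll": 0},
  {"translation": [0,0,0],"roll": 0},
  {"translation": [0,0,0],"roll": 0},
  {"translation": [0,0,0],"roll": 0},
  {"translation": [0,0,-0.015],"roll": 0},
  {"translation": [0,0,-0.02],"roll": 0},
  {"translation": [0,0,-0.025],"roll": 0},
  {"translation": [0,0,-0.028],"roll": 0},
], claw=0.7)

```text
time: 20.75
position: [0.4785, -0.2927, -0.0173]
tool_rot: [-0.405, 1.57, 2.675]
ft_force: [-0.9, -0.5, 0.3]
gripper_width: 0.0725
```

Call:
carry_out([
  {"translation": [0,0,-0.001],"roll": 0},
  {"translation": [0,0,-0.002],"roll": 0},
  {"translation": [0,0,-0.003],"roll": 0},
  {"translation": [0,0,-0.004],"roll": 0},
  {"translation": [0,0,-0.004],"roll": 0},
  {"translation": [0,0,-0.004],"roll": 0},
  {"translation": [0,0,-0.004],"roll": 0},
  {"translation": [0,0,-0.004],"roll": 0},
])

```text
time: 21.42
position: [0.479, -0.293, -0.0205]
tool_rot: [2.758, 1.571, -0.446]
ft_force: [-0.7, 0.2, 0.1]
gripper_width: 0.0726
```

```bash
python3 - <<'E'
from h import *
from rig import bot
f=bot.grab_frame("wrist");pickle.dump(f,open("pics/w10.pkl","wb"));cv2.imwrite("pics/w10.png",f["color"][:,:,::-1])
st(bot)
E
```

```text
t 21.47 pos [ 0.479  -0.293  -0.0205] jaw [-0.062 -0.998  0.   ] xax [ 0. -0. -1.] yaw jaw deg -93.56 F [0.09 0.66 0.64] w 0.0726 q [ 0.55  0.73 -0.11  1.88  0.14  0.53 -1.29]
```

View pics/w10.png

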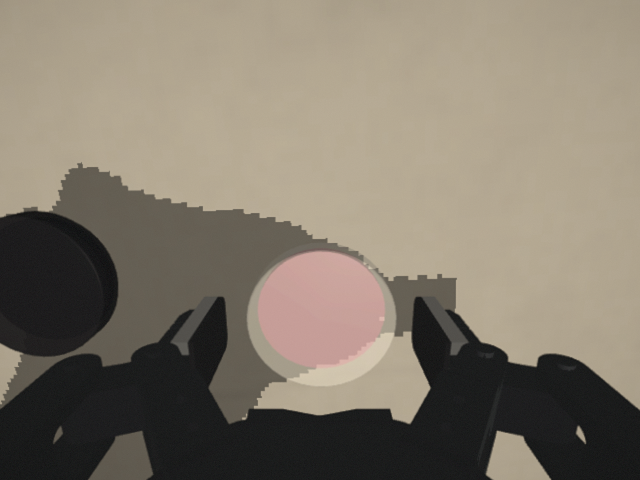

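Call:
carry_out([
  {"translation": [0,0,0],"roll": 0},
  {"translation": [0,0,0],"roll": 0},
  {"translation": [0,0,0],"roll": 0},
  {"translation": [0,0,0],"roll": 0},
  {"translation": [0,0,0],"roll": 0},
  {"translation": [0,0,0],"roll": 0},
  {"translation": [0,0,0],"roll": 0},
  {"translation": [0,0,0],"roll": 0},
], claw=0)

```text
time: 22.13
position: [0.4789, -0.2928, -0.0198]
tool_rot: [0.052, 1.571, 3.132]
ft_force: [-2.0, 1.5, 9.3]
gripper_width: 0.0536
```

Call:
carry_out([
  {"translation": [0,0,0.001],"roll": 0},
  {"translation": [0,0,0.002],"roll": 0},
  {"translation": [0,0,0.003],"roll": 0},
  {"translation": [0,0,0.004],"roll": 0},
  {"translation": [0,0,0.004],"roll": 0},
  {"translation": [0,0,0.004],"roll": 0},
  {"translation": [0,0,0.004],"roll": 0},
  {"translation": [0,0,0.004],"roll": 0},
], claw=0.45)

```text
time: 22.8
position: [0.4789, -0.2929, -0.0167]
tool_rot: [-0.419, 1.571, 2.661]
ft_force: [-0.1, 0.0, 0.3]
gripper_width: 0.0617
```

Call:
carry_out([
  {"translation": [0,0,0],"roll": 0},
  {"translation": [0,0,0],"roll": 0},
  {"translation": [0,0,0],"roll": 0},
  {"translation": [0,0,0],"roll": 0},
  {"translation": [0,0,0],"roll": 0},
  {"translation": [0,0,0],"roll": 0},
  {"translation": [0,0,0],"roll": 0},
  {"translation": [0,0,0],"roll": 0},
], claw=0)

```text
time: 23.47
position: [0.4789, -0.2929, -0.0159]
tool_rot: [0.104, 1.571, -3.1]
ft_force: [-2.5, 1.6, 9.1]
gripper_width: 0.0523
```

Call:
carry_out([
  {"translation": [0,0,0.003],"roll": 0},
  {"translation": [0,0,0.008],"roll": 0},
  {"translation": [0,0,0.016],"roll": 0},
  {"translation": [0,0,0.03],"roll": 0},
  {"translation": [0,0,0.045],"roll": 0},
  {"translation": [0,0,0.06],"roll": 0},
  {"translation": [0,0,0.075],"roll": 0},
  {"translation": [0,0,0.085],"roll": 0},
])

```text
time: 24.13
position: [0.4795, -0.2933, 0.0703]
tool_rot: [2.679, 1.569, -0.525]
ft_force: [1.1, 0.5, -1.3]
gripper_width: 0.0521
```

```bash
python3 - <<'E'
from h import *
from rig import bot
f=bot.grab_frame("wrist");pickle.dump(f,open("pics/w11.pkl","wb"));a=f["color"]
st(bot)
f=bot.grab_frame("scene");b=f["color"]
pickle.dump(f,open("pics/s11.pkl","wb"))
cv2.imwrite("pics/w11.png",a[:,:,::-1]);cv2.imwrite("pics/s11.png",cv2.resize(b[90:230,330:500],None,fx=4,fy=4)[:,:,::-1])
f=bot.grab_frame("top");pickle.dump(f,open("pics/t11.pkl","wb"))
E
```

```text
t 24.18 pos [ 0.4805 -0.2939  0.0716] jaw [-0.062 -0.998  0.002] xax [ 0.004 -0.002 -1.   ] yaw jaw deg -93.57 F [ 1.12 -0.24  0.27] w 0.0523 q [ 0.57  0.58 -0.13  1.87  0.11  0.7  -1.26]
```

View pics/w11.png

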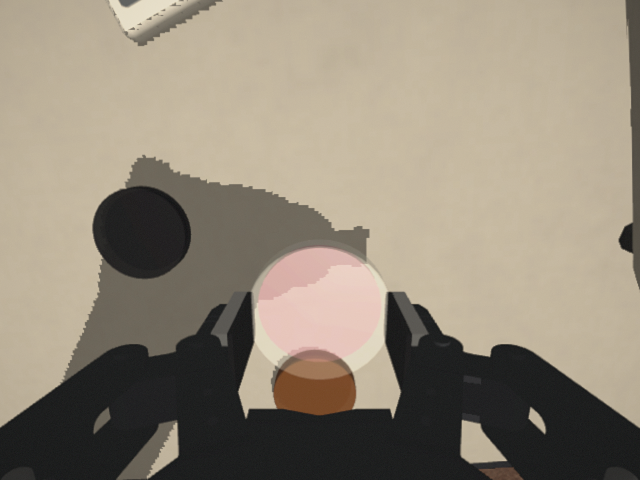

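View pics/s11.png

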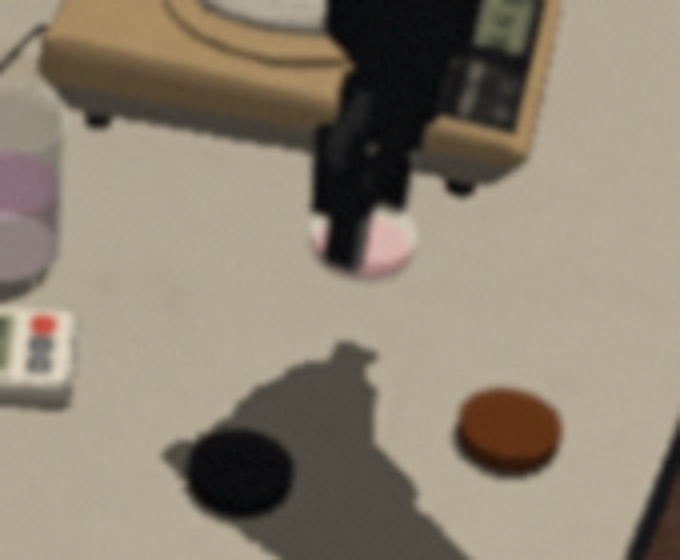

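Dish held level (wrist view circle centred at (319,310)).

```bash
python3 - <<'E'
from h import *
f=pickle.load(open("pics/w11.pkl","rb"))
print(cast(f,[(319,309.5),(250,309.5),(388,309.5)],.1025).round(4))
t=pickle.load(open("pics/t11.pkl","rb"));g=t["color"].astype(int)
m=(g.max(2)<60).astype(np.uint8)*255;z=np.zeros_like(m);z[225:285,262:312]=m[225:285,262:312]
c=big(z)[0];e=cv2.fitEllipse(c);print("seat",e,cast(t,[e[0]],.02),cast(t,[e[0]],.026))
c=big(cv2.inRange(cv2.cvtColor(t["color"],cv2.COLOR_RGB2HSV)[270:320,250:320],(105,120,50),(130,255,255)))[0]
b=cv2.boxPoints(cv2.minAreaRect(c))+[250,270];print(cast(t,b,.05).round(4),cast(t,b,.05).mean(0))
cv2.imwrite("pics/t11c.png",cv2.resize(t["color"][215:310,240:330],None,fx=6,fy=6,interpolation=cv2.INTER_CUBIC)[:,:,::-1])
E
```

```text
[[ 0.4836 -0.2927  0.1025]
 [ 0.4853 -0.2662  0.1025]
 [ 0.482  -0.3192  0.1025]]
seat ((285.5319519042969, 251.05076599121094), (26.956680297851562, 27.406898498535156), 66.52466583251953) [[0.54720201 0.06531077 0.02      ]] [[0.54614791 0.06477584 0.026     ]]
[[0.4617 0.1102 0.05  ]
 [0.47   0.1097 0.05  ]
 [0.464  0.0299 0.05  ]
 [0.4558 0.0304 0.05  ]] [0.46288983 0.07005055 0.05      ]
```

Call:
carry_out([
  {"translation": [0,0.04,0.03],"roll": 0},
  {"translation": [0,0.08,0.04],"roll": 0},
  {"translation": [0,0.12,0.04],"roll": 0},
  {"translation": [0,0.16,0.04],"roll": 0},
  {"translation": [0,0.2,0.04],"roll": 0},
  {"translation": [0,0.24,0.04],"roll": 0},
  {"translation": [0,0.28,0.04],"roll": 0},
  {"translation": [0,0.32,0.04],"roll": 0},
])

```text
time: 24.95
position: [0.4778, 0.029, 0.1076]
tool_rot: [0.102, 1.569, -3.102]
ft_force: [1.3, 0.4, -1.1]
gripper_width: 0.0523
```

Call:
carry_out([
  {"translation": [0,0.04,0],"roll": 0},
  {"translation": [0,0.042,0],"roll": 0},
  {"translation": [0,0.042,0],"roll": 0},
  {"translation": [0,0.042,0],"roll": 0},
  {"translation": [0,0.042,0],"roll": 0},
  {"translation": [0,0.042,0],"roll": 0},
  {"translation": [0,0.042,0],"roll": 0},
  {"translation": [0,0.042,0],"roll": 0},
])

```text
time: 25.62
position: [0.4789, 0.068, 0.1083]
tool_rot: [1.0, 1.57, -2.205]
ft_force: [0.8, -0.1, -1.2]
gripper_width: 0.0521
```

```bash
python3 - <<'E'
from h import *
from rig import bot
st(bot)
f=bot.grab_frame("wrist");pickle.dump(f,open("pics/w12.pkl","wb"));cv2.imwrite("pics/w12.png",f["color"][:,:,::-1])
st(bot)
E
```

```text
t 25.62 pos [0.4789 0.068  0.1083] jaw [-0.064 -0.998  0.   ] xax [-0. -0. -1.] yaw jaw deg -93.67 F [ 0.78 -0.1  -1.17] w 0.0521 q [-0.06  0.42 -0.21  2.04  0.13  0.7  -1.99]
t 25.67 pos [0.4789 0.0683 0.1083] jaw [-0.064 -0.998  0.   ] xax [-0. -0. -1.] yaw jaw deg -93.65 F [-0.73  0.63 -0.52] w 0.0524 q [-0.06  0.42 -0.21  2.04  0.13  0.7  -1.99]
```

View pics/t11c.png

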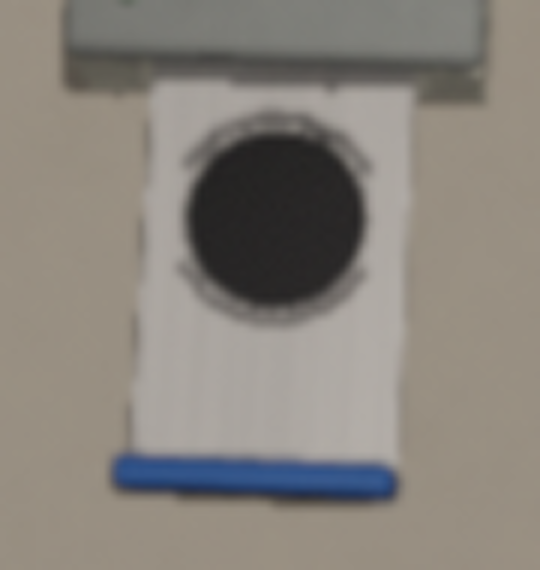

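View pics/w12.png

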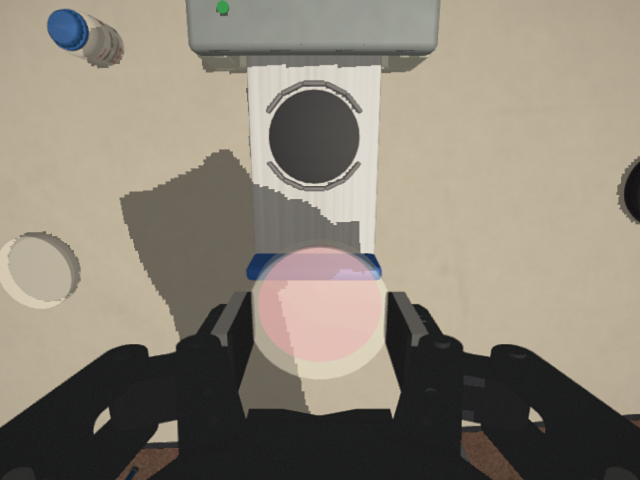

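```bash
python3 - <<'E'
from h import *
f=pickle.load(open("pics/w12.pkl","rb"));g=f["color"].astype(int);hsv=cv2.cvtColor(f["color"],cv2.COLOR_RGB2HSV)
print("cam",-f["extrinsics"][:3,:3].T@f["extrinsics"][:3,3])
z=np.zeros((480,640),np.uint8);z[80:195,255:375]=(g.max(2)<75)[80:195,255:375]*255
z=cv2.morphologyEx(z,cv2.MORPH_OPEN,np.ones((7,7)))
c=big(z)[0];e=cv2.fitEllipse(c);print("seat",e)
for q in(.02,.022):print(cast(f,[e[0]],q).round(4))
# ring arcs: outer top/bottom
cv2.imwrite("pics/w12c.png",cv2.resize(f["color"][225:390,235:405],None,fx=4,fy=4,interpolation=cv2.INTER_CUBIC)[:,:,::-1])
cv2.imwrite("pics/w12d.png",cv2.resize(f["color"][70:200,240:390],None,fx=4,fy=4,interpolation=cv2.INTER_CUBIC)[:,:,::-1])
for zz in(.136,.139,.142):
  for u in((319,309.5),(319,245),(319,378)):print(zz,u,cast(f,[u],zz).round(4))
E
```

```text
cam [0.54513968 0.06458585 0.2735839 ]
seat ((299.9553527832031, 136.81048583984375), (57.418113708496094, 99.82530212402344), 176.747314453125)
[[0.549  0.0768 0.02  ]]
[[0.549  0.0767 0.022 ]]
0.136 (319, 309.5) [[0.481  0.0687 0.136 ]]
0.136 (319, 245) [[0.5075 0.067  0.136 ]]
0.136 (319, 378) [[0.4497 0.0707 0.136 ]]
0.139 (319, 309.5) [[0.4824 0.0686 0.139 ]]
0.139 (319, 245) [[0.5083 0.067  0.139 ]]
0.139 (319, 378) [[0.4518 0.0706 0.139 ]]
0.142 (319, 309.5) [[0.4838 0.0686 0.142 ]]
0.142 (319, 245) [[0.5091 0.0669 0.142 ]]
0.142 (319, 378) [[0.4539 0.0705 0.142 ]]
```

View pics/w12c.png

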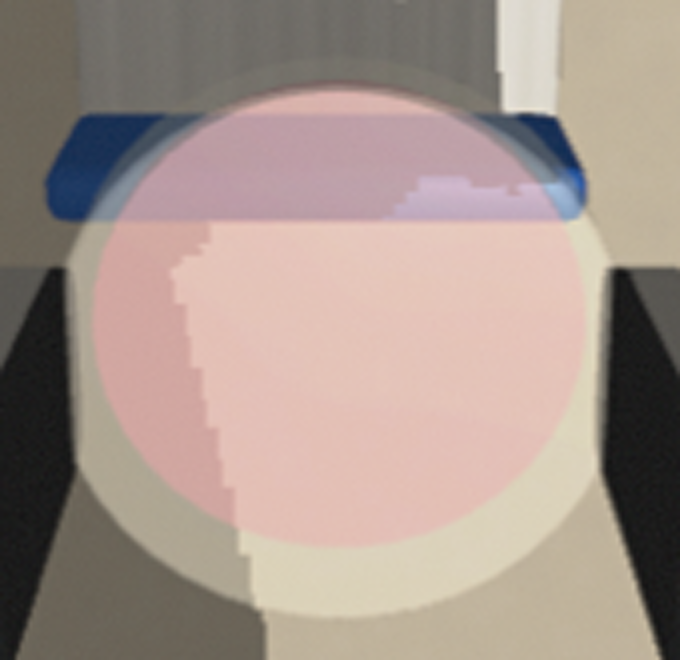

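View pics/w12d.png

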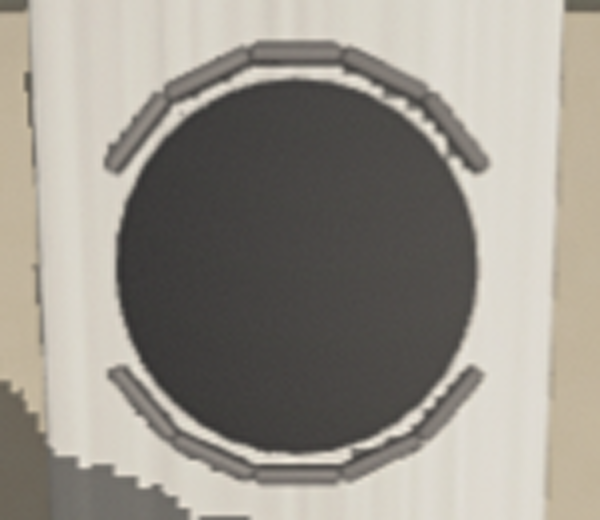

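```bash
python3 - <<'E'
from h import *
f=pickle.load(open("pics/w12.pkl","rb"))
print(cast(f,[(314.1,136.4),(269,136.4),(359.25,136.4),(314.1,89.5),(314.1,183.25)],.02).round(4))
# ring end: plate edges near seat
print(cast(f,[(319.5,379.2),(319.5,309)],.139).round(4))
E
```

```text
[[0.5487 0.0676 0.02  ]
 [0.5506 0.0968 0.02  ]
 [0.5469 0.0384 0.02  ]
 [0.5772 0.0657 0.02  ]
 [0.5186 0.0696 0.02  ]]
[[0.4512 0.0704 0.139 ]
 [0.4826 0.0684 0.139 ]]
```

Call:
carry_out([
  {"translation": [0.035,0,0],"roll": 0},
  {"translation": [0.068,-0.001,-0.01],"roll": 0},
  {"translation": [0.068,-0.001,-0.04],"roll": 0},
  {"translation": [0.068,-0.001,-0.07],"roll": 0},
  {"translation": [0.068,-0.001,-0.085],"roll": 0},
  {"translation": [0.068,-0.001,-0.088],"roll": 0},
  {"translation": [0.068,-0.001,-0.088],"roll": 0},
  {"translation": [0.068,-0.001,-0.088],"roll": 0},
])

```text
time: 26.33
position: [0.5476, 0.0681, 0.0212]
tool_rot: [-2.872, 1.57, 0.207]
ft_force: [0.3, 0.0, -0.6]
gripper_width: 0.0524
```

```bash
python3 - <<'E'
from h import *
from rig import bot
st(bot)
f=bot.grab_frame("wrist");pickle.dump(f,open("pics/w13.pkl","wb"));cv2.imwrite("pics/w13.png",cv2.resize(f["color"][200:420,200:440],None,fx=3,fy=3)[:,:,::-1][:600])
st(bot)
f=bot.grab_frame("scene");pickle.dump(f,open("pics/s13.pkl","wb"))
cv2.imwrite("pics/s13.png",cv2.resize(f["color"][200:320,240:380],None,fx=5,fy=5,interpolation=cv2.INTER_CUBIC)[:,:,::-1])
E
```

```text
t 26.33 pos [0.5476 0.0681 0.0212] jaw [-0.062 -0.998 -0.   ] xax [ 0.001  0.    -1.   ] yaw jaw deg -93.58 F [ 0.27  0.03 -0.61] w 0.0524 q [-0.08  0.65 -0.17  1.9   0.18  0.6  -2.  ]
t 26.38 pos [0.548  0.0682 0.0217] jaw [-0.062 -0.998 -0.001] xax [ 0.002  0.    -1.   ] yaw jaw deg -93.57 F [-0.24 -0.24 -0.05] w 0.0526 q [-0.08  0.65 -0.17  1.9   0.18  0.6  -2.  ]
```

View pics/w13.png

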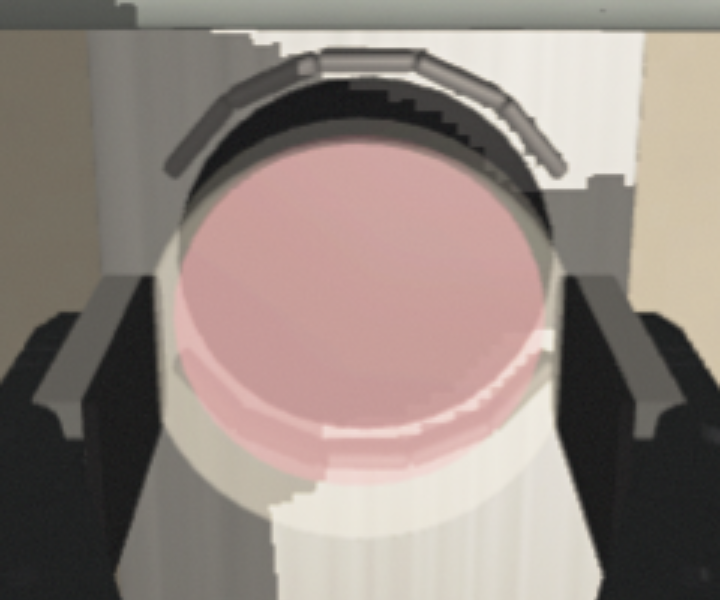

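View pics/s13.png

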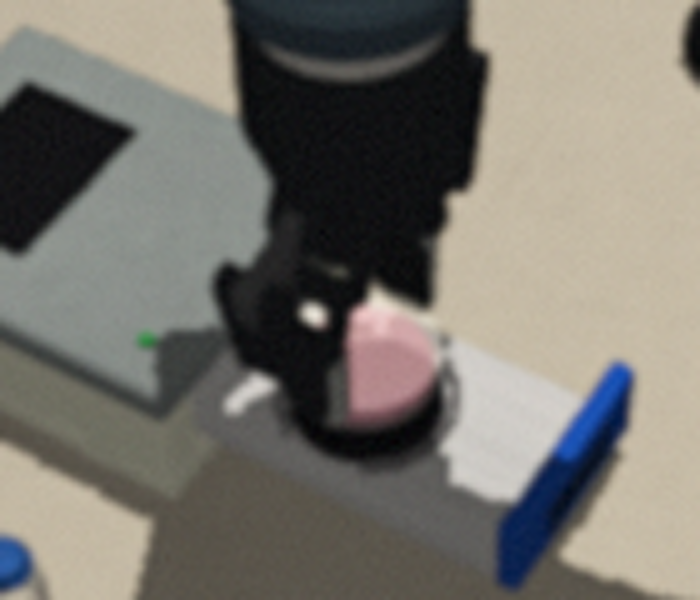

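```bash
python3 - <<'E'
from h import *
f=pickle.load(open("pics/w13.pkl","rb"))
r=lambda y,x=360:(200+x/3,200+y/3)
print("ring out far/near",cast(f,[r(49),r(468)],.026).round(4))
print("ring in far/near",cast(f,[r(72),r(437)],.026).round(4))
print("disc far / y edges",cast(f,[r(78),r(240,182),r(240,552)],.02).round(4))
print("lid near, sides",cast(f,[r(536),r(330,162),r(330,556)],.0521).round(4))
E
```

```text
ring out far/near [[0.5827 0.0663 0.026 ]
 [0.5146 0.0705 0.026 ]]
ring in far/near [[0.5793 0.0665 0.026 ]
 [0.5202 0.0702 0.026 ]]
disc far / y edges [[0.5771 0.0667 0.02  ]
 [0.5529 0.0961 0.02  ]
 [0.5493 0.0383 0.02  ]]
lid near, sides [[0.5202 0.0702 0.0521]
 [0.5524 0.0939 0.0521]
 [0.5493 0.043  0.0521]]
```

Call:
carry_out([
  {"translation": [0,-0.0012,-0.003],"roll": 0},
  {"translation": [0,-0.0012,-0.006],"roll": 0},
  {"translation": [0,-0.0012,-0.009],"roll": 0},
  {"translation": [0,-0.0012,-0.012],"roll": 0},
  {"translation": [0,-0.0012,-0.014],"roll": 0},
  {"translation": [0,-0.0012,-0.0155],"roll": 0},
  {"translation": [0,-0.0012,-0.0165],"roll": 0},
  {"translation": [0,-0.0012,-0.0165],"roll": 0},
])

```text
time: 27.1
position: [0.547, 0.0669, 0.0041]
tool_rot: [1.249, 1.571, -1.954]
ft_force: [-0.9, -0.1, 4.1]
gripper_width: 0.0525
```

```bash
python3 - <<'E'
from h import *
from rig import bot
f=bot.grab_frame("wrist");pickle.dump(f,open("pics/w14.pkl","wb"));cv2.imwrite("pics/w14.png",cv2.resize(f["color"][200:420,200:440],None,fx=3,fy=3)[:,:,::-1][:600])
st(bot)
E
```

```text
t 27.15 pos [0.5469 0.0668 0.0041] jaw [-0.062 -0.998  0.   ] xax [-0. -0. -1.] yaw jaw deg -93.56 F [-1.22 -0.9   4.75] w 0.0522 q [-0.08  0.68 -0.16  1.91  0.19  0.57 -2.  ]
```

View pics/w14.png

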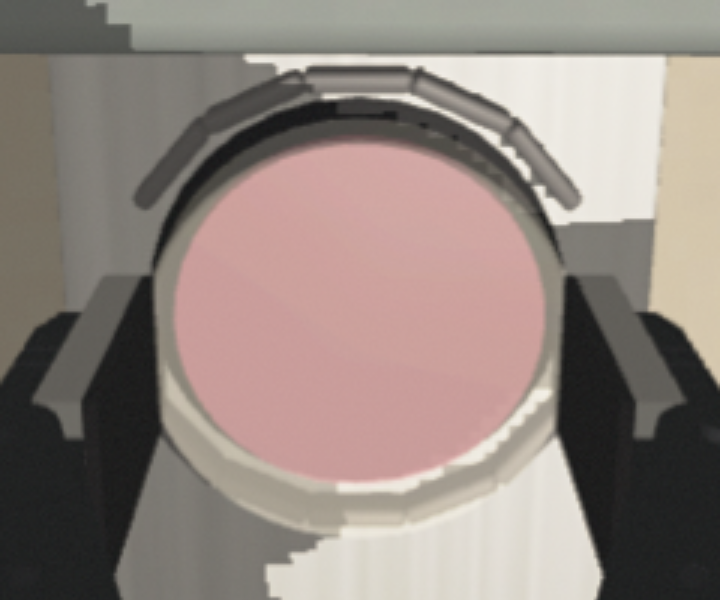

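Call:
carry_out([
  {"translation": [0,0,0.001],"roll": 0},
  {"translation": [0,0,0.001],"roll": 0},
  {"translation": [0,0,0.001],"roll": 0},
  {"translation": [0,0,0.001],"roll": 0},
  {"translation": [0,0,0.001],"roll": 0},
  {"translation": [0,0,0.001],"roll": 0},
  {"translation": [0,0,0.001],"roll": 0},
  {"translation": [0,0,0.001],"roll": 0},
], claw=0.5)

```text
time: 27.82
position: [0.5469, 0.0669, 0.0048]
tool_rot: [-0.058, 1.571, 3.022]
ft_force: [-0.1, 0.6, -0.3]
gripper_width: 0.064
```

Call:
carry_out([
  {"translation": [0,0,0.015],"roll": 0},
  {"translation": [0,0,0.035],"roll": 0},
  {"translation": [0,0,0.06],"roll": 0},
  {"translation": [-0.03,0,0.08],"roll": 0},
  {"translation": [-0.07,0.003,0.09],"roll": 0},
  {"translation": [-0.1,0.005,0.09],"roll": 0},
  {"translation": [-0.12,0.006,0.09],"roll": 0},
  {"translation": [-0.12,0.006,0.09],"roll": 0},
])

```text
time: 28.48
position: [0.422, 0.0725, 0.0947]
tool_rot: [0.389, 1.567, -2.813]
ft_force: [-0.7, 0.1, -0.6]
gripper_width: 0.0644
```

```bash
python3 - <<'E'
from h import *
from rig import bot
st(bot)
f=bot.grab_frame("wrist");pickle.dump(f,open("pics/w15.pkl","wb"));cv2.imwrite("pics/w15.png",f["color"][:,:,::-1])
st(bot)
E
```

```text
t 28.48 pos [0.422  0.0725 0.0947] jaw [-0.06  -0.998  0.002] xax [-0.004 -0.001 -1.   ] yaw jaw deg -93.46 F [-0.74  0.05 -0.65] w 0.0644 q [-0.08  0.37 -0.22  2.18  0.14  0.62 -2.04]
t 28.53 pos [0.425  0.0728 0.095 ] jaw [-0.061 -0.998  0.001] xax [-0.001 -0.001 -1.   ] yaw jaw deg -93.49 F [ 1.12 -0.41 -0.44] w 0.0642 q [-0.08  0.37 -0.22  2.17  0.14  0.62 -2.04]
```

View pics/w15.png

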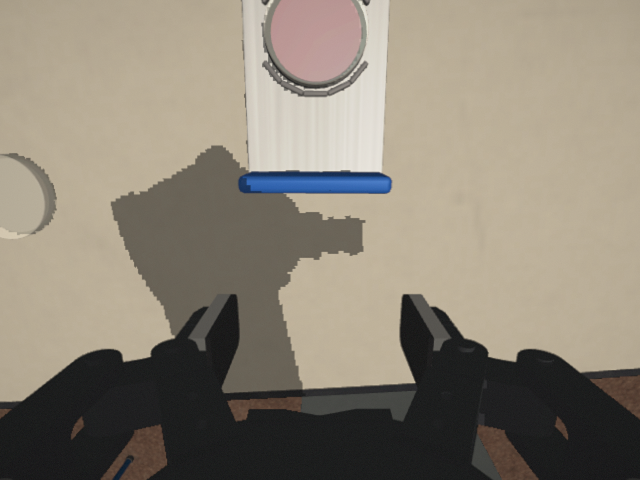

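The pink dish lies inside the ring ((316,38) in the wrist view) and is let go. Closing the fingers and lowering in front of the bar.

Call:
carry_out([
  {"translation": [0,0,0],"roll": 0},
  {"translation": [0,0,0],"roll": 0},
  {"translation": [0,0,0],"roll": 0},
  {"translation": [0,0,-0.02],"roll": 0},
  {"translation": [0.003,0.001,-0.05],"roll": 0},
  {"translation": [0.004,0.001,-0.075],"roll": 0},
  {"translation": [0.005,0.001,-0.081],"roll": 0},
  {"translation": [0.005,0.001,-0.081],"roll": 0},
], claw=-1)

```text
time: 29.2
position: [0.4311, 0.0736, 0.0124]
tool_rot: [0.287, 1.567, -2.917]
ft_force: [-0.2, -0.2, -0.7]
gripper_width: -0.0001
```

```bash
python3 - <<'E'
from h import *
from rig import bot
st(bot)
f=bot.grab_frame("scene");pickle.dump(f,open("pics/s16.pkl","wb"));a=cv2.resize(f["color"][200:320,240:380],None,fx=3,fy=3,interpolation=cv2.INTER_CUBIC)
t=bot.grab_frame("top");pickle.dump(t,open("pics/t16.pkl","wb"));b=cv2.resize(t["color"][200:320,230:340],None,fx=3,fy=3,interpolation=cv2.INTER_CUBIC)
cv2.imwrite("pics/st16.png",np.hstack([a,b])[:,:,::-1])
st(bot)
h=cv2.cvtColor(t["color"],cv2.COLOR_RGB2HSV)
z=np.zeros((480,640),np.uint8);z[225:285,262:312]=(((h[...,0]<10)|(h[...,0]>160))&(h[...,1]>28))[225:285,262:312]*255
c=big(z)[0];e=cv2.fitEllipse(c);print(e,cast(t,[e[0]],.03))
E
```

```text
t 29.2 pos [0.4311 0.0736 0.0124] jaw [-0.062 -0.998  0.001] xax [-0.003 -0.001 -1.   ] yaw jaw deg -93.57 F [-0.16 -0.18 -0.67] w -0.0001 q [-0.13  0.55 -0.17  2.19  0.21  0.43 -2.1 ]
t 29.3 pos [0.4326 0.074  0.0144] jaw [-0.062 -0.998 -0.   ] xax [ 0.  0. -1.] yaw jaw deg -93.57 F [ 0.59 -1.1  -0.86] w -0.0001 q [-0.13  0.54 -0.17  2.19  0.21  0.43 -2.1 ]
((285.98876953125, 250.91323852539062), (25.714574813842773, 27.856653213500977), 149.41098022460938) [[0.54568214 0.0635549  0.03      ]]
```

View pics/st16.png

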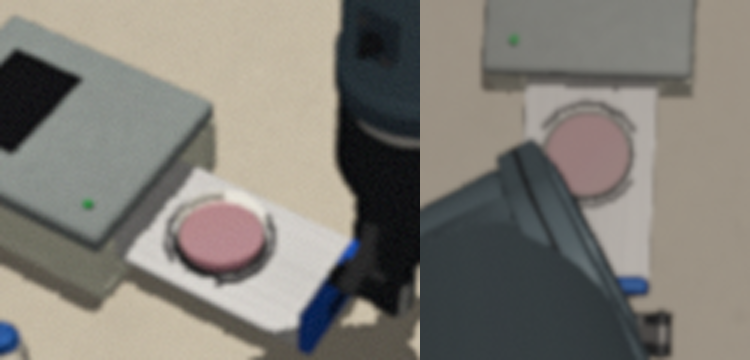

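The dish lies flat and centred in both views. Now pushing the bar in.

Call:
carry_out([
  {"translation": [0.004,0,0],"roll": 0},
  {"translation": [0.008,0,0],"roll": 0},
  {"translation": [0.011,-0.001,0],"roll": 0},
  {"translation": [0.013,-0.001,0],"roll": 0},
  {"translation": [0.015,-0.001,0],"roll": 0},
  {"translation": [0.018,-0.001,0],"roll": 0},
  {"translation": [0.022,-0.0015,0],"roll": 0},
  {"translation": [0.026,-0.0017,0],"roll": 0},
])

```text
time: 29.97
position: [0.4567, 0.0721, 0.0136]
tool_rot: [0.245, 1.568, -2.958]
ft_force: [-4.2, 0.6, 2.7]
gripper_width: -0.0
```

Call:
carry_out([
  {"translation": [0.004,-0.0003,0],"roll": 0},
  {"translation": [0.008,-0.0005,0],"roll": 0},
  {"translation": [0.012,-0.0008,0],"roll": 0},
  {"translation": [0.016,-0.001,0],"roll": 0},
  {"translation": [0.02,-0.0013,0],"roll": 0},
  {"translation": [0.024,-0.0015,0],"roll": 0},
  {"translation": [0.028,-0.0018,0],"roll": 0},
  {"translation": [0.032,-0.002,0],"roll": 0},
])

```text
time: 30.63
position: [0.4899, 0.07, 0.0137]
tool_rot: [0.339, 1.57, -2.865]
ft_force: [-4.7, 0.6, 0.2]
gripper_width: -0.0001
```

Call:
carry_out([
  {"translation": [0.004,-0.0003,0],"roll": 0},
  {"translation": [0.008,-0.0005,0],"roll": 0},
  {"translation": [0.012,-0.0008,0],"roll": 0},
  {"translation": [0.016,-0.001,0],"roll": 0},
  {"translation": [0.02,-0.0013,0],"roll": 0},
  {"translation": [0.024,-0.0015,0],"roll": 0},
  {"translation": [0.028,-0.0018,0],"roll": 0},
  {"translation": [0.032,-0.002,0],"roll": 0},
])

```text
time: 31.3
position: [0.5216, 0.0679, 0.0137]
tool_rot: [0.345, 1.569, -2.858]
ft_force: [-5.1, 0.1, 2.0]
gripper_width: 0.0004
```

Call:
carry_out([
  {"translation": [0.004,-0.0003,0],"roll": 0},
  {"translation": [0.008,-0.0005,0],"roll": 0},
  {"translation": [0.012,-0.0008,0],"roll": 0},
  {"translation": [0.016,-0.001,0],"roll": 0},
  {"translation": [0.02,-0.0013,0],"roll": 0},
  {"translation": [0.023,-0.0015,0],"roll": 0},
  {"translation": [0.026,-0.0017,0],"roll": 0},
  {"translation": [0.028,-0.0018,0],"roll": 0},
])

```text
time: 31.97
position: [0.5498, 0.0661, 0.0137]
tool_rot: [0.341, 1.57, -2.862]
ft_force: [-4.8, 0.2, 1.4]
gripper_width: 0.0001
```

Now 10 mm to the stop seen before (0.560): first slowly to about 0.557.

Call:
carry_out([
  {"translation": [0.0015,-0.0001,0],"roll": 0},
  {"translation": [0.003,-0.0002,0],"roll": 0},
  {"translation": [0.0045,-0.0003,0],"roll": 0},
  {"translation": [0.0055,-0.0004,0],"roll": 0},
  {"translation": [0.0065,-0.0004,0],"roll": 0},
  {"translation": [0.007,-0.0004,0],"roll": 0},
  {"translation": [0.007,-0.0004,0],"roll": 0},
  {"translation": [0.007,-0.0004,0],"roll": 0},
])

```text
time: 32.63
position: [0.5569, 0.0657, 0.0137]
tool_rot: [0.775, 1.57, -2.429]
ft_force: [-4.9, -0.2, 0.4]
gripper_width: -0.0002
```

Call:
carry_out([
  {"translation": [0.0004,0,0],"roll": 0},
  {"translation": [0.0008,0,0],"roll": 0},
  {"translation": [0.0012,-0.0001,0],"roll": 0},
  {"translation": [0.0012,-0.0001,0],"roll": 0},
  {"translation": [0.0012,-0.0001,0],"roll": 0},
  {"translation": [0.0012,-0.0001,0],"roll": 0},
  {"translation": [0.0012,-0.0001,0],"roll": 0},
  {"translation": [0.0012,-0.0001,0],"roll": 0},
])

```text
time: 33.3
position: [0.5579, 0.0656, 0.0137]
tool_rot: [0.681, 1.57, -2.522]
ft_force: [-4.5, -1.2, -1.7]
gripper_width: 0.0003
```

Call:
carry_out([
  {"translation": [0.0004,0,0],"roll": 0},
  {"translation": [0.0008,0,0],"roll": 0},
  {"translation": [0.0012,-0.0001,0],"roll": 0},
  {"translation": [0.0012,-0.0001,0],"roll": 0},
  {"translation": [0.0012,-0.0001,0],"roll": 0},
  {"translation": [0.0012,-0.0001,0],"roll": 0},
  {"translation": [0.0012,-0.0001,0],"roll": 0},
  {"translation": [0.0012,-0.0001,0],"roll": 0},
])

```text
time: 33.97
position: [0.559, 0.0655, 0.0137]
tool_rot: [0.508, 1.57, -2.695]
ft_force: [-4.2, -1.1, 0.0]
gripper_width: 0.0
```

Call:
carry_out([
  {"translation": [0.0004,0,0],"roll": 0},
  {"translation": [0.0008,0,0],"roll": 0},
  {"translation": [0.0012,-0.0001,0],"roll": 0},
  {"translation": [0.0012,-0.0001,0],"roll": 0},
  {"translation": [0.0012,-0.0001,0],"roll": 0},
  {"translation": [0.0012,-0.0001,0],"roll": 0},
  {"translation": [0.0012,-0.0001,0],"roll": 0},
  {"translation": [0.0012,-0.0001,0],"roll": 0},
])

```text
time: 34.63
position: [0.5595, 0.0656, 0.0137]
tool_rot: [0.263, 1.569, -2.941]
ft_force: [-6.8, -0.0, 0.9]
gripper_width: 0.0002
```

Call:
carry_out([
  {"translation": [0.0002,0,0],"roll": 0},
  {"translation": [0.0004,0,0],"roll": 0},
  {"translation": [0.0006,0,0],"roll": 0},
  {"translation": [0.0007,0,0],"roll": 0},
  {"translation": [0.0007,0,0],"roll": 0},
  {"translation": [0.0007,0,0],"roll": 0},
  {"translation": [0.0007,0,0],"roll": 0},
  {"translation": [0.0007,0,0],"roll": 0},
])

```text
time: 35.3
position: [0.5597, 0.0655, 0.0137]
tool_rot: [0.269, 1.568, -2.935]
ft_force: [-9.2, -0.3, 4.0]
gripper_width: 0.0
```

Stop felt (9.2 N at 0.5597). Backing off smoothly.

Call:
carry_out([
  {"translation": [-0.006,0,0],"roll": 0},
  {"translation": [-0.012,0,0],"roll": 0},
  {"translation": [-0.018,0.001,0],"roll": 0},
  {"translation": [-0.024,0.001,0],"roll": 0},
  {"translation": [-0.03,0.001,0],"roll": 0},
  {"translation": [-0.04,0.002,0],"roll": 0},
  {"translation": [-0.06,0.003,0.0],"roll": 0},
  {"translation": [-0.08,0.004,0.0],"roll": 0},
])

```text
time: 35.97
position: [0.4817, 0.0699, 0.0143]
tool_rot: [-2.823, 1.568, 0.256]
ft_force: [-0.5, -0.5, -1.2]
gripper_width: -0.0001
```

Call:
carry_out([
  {"translation": [-0.03,0,0.02],"roll": 0},
  {"translation": [-0.05,0,0.06],"roll": 0},
  {"translation": [-0.05,-0.04,0.09],"roll": 0},
  {"translation": [-0.05,-0.08,0.09],"roll": 0},
  {"translation": [-0.05,-0.12,0.09],"roll": 0},
  {"translation": [-0.05,-0.15,0.09],"roll": 0},
  {"translation": [-0.05,-0.15,0.09],"roll": 0},
  {"translation": [-0.05,-0.15,0.09],"roll": 0},
])

```text
time: 36.63
position: [0.4315, -0.0825, 0.1043]
tool_rot: [2.793, 1.569, -0.415]
ft_force: [-0.5, 0.3, -0.4]
gripper_width: 0.0003
```

```bash
python3 - <<'E'
from h import *
from rig import bot
st(bot)
f=bot.grab_frame("scene");a=cv2.resize(f["color"][190:330,195:375],None,fx=2,fy=2,interpolation=cv2.INTER_CUBIC)
t=bot.grab_frame("top");b=cv2.resize(t["color"][130:270,220:350],None,fx=2,fy=2,interpolation=cv2.INTER_CUBIC)
pickle.dump(t,open("pics/t20.pkl","wb"))
cv2.imwrite("pics/st20.png",np.hstack([a,b])[:,:,::-1]);cv2.imwrite("pics/t20.png",t["color"][:,:,::-1])
for n in("t0","t20"):
    q=t if n=="t20" else pickle.load(open("pics/top0.pkl","rb"))
    c=big(cv2.inRange(cv2.cvtColor(q["color"],cv2.COLOR_RGB2HSV)[235:320,250:320],(105,120,50),(130,255,255)))[0]
    b=cv2.boxPoints(cv2.minAreaRect(c))+[250,235];print(n,cast(q,b,.05).mean(0).round(4))
E
```

```text
t 36.63 pos [ 0.4315 -0.0825  0.1043] jaw [-0.067 -0.998  0.001] xax [ 0.002 -0.001 -1.   ] yaw jaw deg -93.85 F [-0.5   0.32 -0.38] w 0.0003 q [ 0.25  0.36 -0.2   2.15  0.12  0.64 -1.66]
t0 [0.5461 0.0645 0.05  ]
t20 [0.546  0.0645 0.05  ]
```

View pics/st20.png

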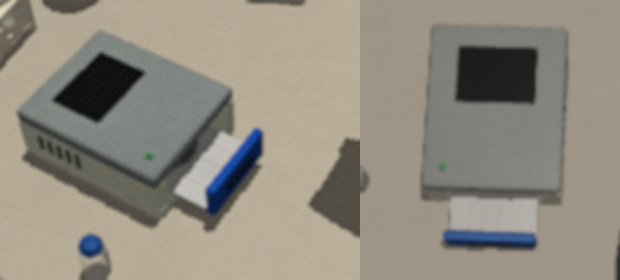

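View pics/t20.png

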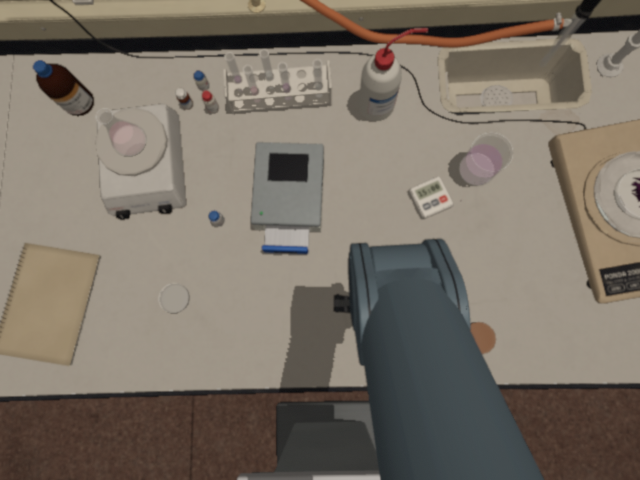

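The bar is back at its latched position (0.5460 against 0.5461 at the start) and the arm is clear. I'll wait one more call to confirm it holds, then hand in.

Call:
carry_out([
  {"translation": [0,0,0],"roll": 0},
  {"translation": [0,0,0],"roll": 0},
  {"translation": [0,0,0],"roll": 0},
  {"translation": [0,0,0],"roll": 0},
  {"translation": [0,0,0],"roll": 0},
  {"translation": [0,0,0],"roll": 0},
  {"translation": [0,0,0],"roll": 0},
  {"translation": [0,0,0],"roll": 0},
])

```text
time: 37.4
position: [0.4311, -0.0803, 0.1038]
tool_rot: [0.14, 1.571, -3.064]
ft_force: [-0.1, 0.3, 0.2]
gripper_width: 0.0004
```

```bash
python3 - <<'E'
from h import *
from rig import bot
q=bot.grab_frame("top")
c=big(cv2.inRange(cv2.cvtColor(q["color"],cv2.COLOR_RGB2HSV)[235:320,250:320],(105,120,50),(130,255,255)))[0]
b=cv2.boxPoints(cv2.minAreaRect(c))+[250,235];x=cast(q,b,.05).mean(0);print(x.round(4))
if abs(x[0]-.546)<.0015: print(bot.sign_off())
E
```

```text
[0.546  0.0645 0.05  ]
the job is handed in; nothing more can be done
None
```

The pink dish is in the tray's seat and the tray is latched shut again, handed in at about 37.5 s of the 72 s allowed.

- **Release:** I pressed the bar slowly until it stalled against the cushioned stop, about 26 mm past latched at about 7 N. The tray then sprang fully out.
- **Dish:** My first grasp missed, because the fingertips sit about 20 mm higher than the reported TCP. Nothing was disturbed, and I regrasped lower. With the tray still open, the scene, top and wrist pictures showed the dish lying flat inside the ring and let go.
- **Latching:** I pushed the bar in to the same stop, which gave 9.2 N along the push (about 10 N in total, the highest reading at the end of any move), and backed off.

**Last checks:** two top views about 0.8 s apart put the bar at x = 0.546 m, within 0.1 mm of its position before the first press, with the arm clear. In the last full top view the vial, timer and clear dish looked unmoved. Once the tray was shut I could not see the dish under the roof, so its final position rests on the pictures taken while the tray was open.

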